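Unload the cell test box onto the leaning rack

ROBOT

A 6-joint arm with a two-finger parallel gripper is mounted at the origin on a cart in front of the work surface, level with it; the furniture and walls round the work are solid. World frame = base frame: x ahead of the robot, y to its left, z up, the work surface at z = 0. Lengths are in m, angles in rad, forces in N, time in s.
With the tool pointing down it reaches from about 0.35 to 0.95 m from the base axis. Payload 17.4 kg.
Tool frame: the origin (TCP) lies midway between the tips of the shut fingers; the grasp point (between the pads) lies 19 mm behind it; z points along the fingers, y is the direction in which the jaws open and shut (so a half turn about z gives the same grasp; the last joint's range is limited). The gripper opens to 93 mm and grips with 3 to 60 N. Pads are 15 mm wide; open, the fingers measure 128 mm over their backs; the gripper's body (75 mm by 188 mm) begins 65 mm behind the grasp point.
Start: joints at [1.095, 0.116, 1.442, -0, 1.584, -0.038], TCP at [0.286, 0.611, 0.18] pointing down, gripper open.
Joint ranges: [-2.83, 2.83], [-0.83, 2.19], [0.07, 2.5], [-1.14, 4.28], [0.01, 3], [-2.97, 2.97]. Speed limits (rad/s): [1.89, 1.89, 2.22, 3.14, 3.14, 3.14].

INTERFACE

Orientations are given as a 3x3 rotation matrix whose columns are the frame's x, y, z axes.
In Python, from rig import arm, camera, camera_model, order, nets gives the robot as it stands.
- The arm moves only by the tool step_arm, never from a script. Its argument "targets" is text: rows parted by semicolons, each of 7 numbers parted by spaces: the opening, from 0 (shut) to 1 (fully open), then the shift along the tool's x, y, z in units of 0.2 m (1.0 is 0.2 m), then the turn, a rotation vector about the tool's x, y, z in units of 45 degrees (1.0 is 45 degrees). In form: claw tx ty tz rx ry rz; .... A call has 1 to 10 rows; each row is the pose to reach, as a shift and turn from the pose commanded when the call began, along the tool's axes at that moment; what a row does not reach only later rows make up. A row lasts 1/10 s, in which the tool goes at most 50 mm and 8.59 degrees, less where a joint would pass 70% of its speed; a pose out of reach is approached as far as the arm can. A call with a number of a shift or a turn outside -1 to 1 is refused whole. A call with a gripper value outside its range is refused whole. The fingers move at their own pace and stop on an object; "grip_force" is the grip in N (left out, the last holds). Time passes only in rows, so rows that repeat a pose let the fingers close. It gives the time, the measured TCP pose, the force and the opening at its end, in the units of the state.
- arm.get_obs(): the state, without advancing time (a new reading comes with each control period).
- camera(name): name is "scene" or "top" or "wrist"; returns the picture (480x640x3 uint8, red, green, blue); there is no depth.
- camera_model(name): a dict with "camera_matrix" (3x3 intrinsics, pixels), "D" ([k1, k2, p1, p2, k3] as OpenCV has them; the pictures are not rectified), "extrinsics" (4x4, takes a point from world to camera coordinates). Camera axes: x right, y up, looking along -z (the intrinsics and any distortion apply to the point x, -y, -z); pixel columns grow to the right and rows downward; lengths in m; the calibration is good to about 2 mm. A picture is of the moment at which its call begins: read the wrist's pose just before it. camera_model takes no time and is no camera call; for the wrist camera it gives the pose at the moment of the call.
- order.close_job(): hands the job in, once; it reports no verdict.
Trained networks look in the newest picture that a camera, given by its name, has taken for a name from the list of things; names that differ only in an ending like _2 or _b are one class to them, and where a whole thing is asked for, a point or a joint stands for the part that bears it (a point fixed in the world has none). Each returns a list of dicts, best first, with "conf" (0 to 1); they miss things now and then, are a little off and sometimes report something else, mostly with a low value. They report only what shows in the picture. A call takes as long as a camera call.
- nets.trace(camera, name): "mask" (480x640 bool, what is visible of it) and "extent" ([left, top, width, height] in pixels, round what is visible of it).
- nets.landmark_of(camera, name): "uv" ([column, row] in pixels: a listed point, or the origin of a listed thing).
The state is a dict: "time": time; "joints": joint angles; "joint_velocities": joint speeds; "joint_torque": joint torques, N m; "tool_pos": TCP position; "ee_rot": TCP orientation; "wrist_force": force on the tool from outside, world axes, zero at the start; "wrist_torque": the same for the moment, N m; "grip_width": finger opening in m.
Only numpy, scipy, OpenCV 4.12 (cv2) and the standard library are available. Lean on these libraries where they do the work, as an engineer would, in place of code of your own. Each camera call takes 0.05 s, during which the arm holds its last target. There are 200 camera calls.

TASK

Unload the test box: turn both quarter-turn cam fasteners to unlocked, then swing the blue access panel fully open onto its stop. Lift every cell out and lean each one against its own rest bar of the leaning rack: long edge down on the rubber pad between the toe strip and the bar, top tipped over the bar away from the box (to the robot's left), square to the bar and centred along it. When all the cells lean there, swing the panel fully shut and turn both fasteners back to locked.

Things in the scene. Friction and masses are not known exactly. Their poses are not given: they have to be found in the camera images.
- test_box: white test box fixed to the worktop, 222 x 232 mm, rim 130 mm high. Origin under its middle on the worktop, z up. A 40 mm wide ledge with the two fasteners is at its -x side (facing the robot's left), the panel's hinge at its +x side. Inside, three slots along its x at y = -60, 0, 60 mm, slot floor 6 mm above the worktop
- fastener_left (a joint): first quarter-turn cam fastener at box x -98, y +85 mm: black wing grip 42 x 12 x 30 mm (tall) on an orange cam tab. 0 = locked: wing and tab along box +x, tab over the panel's edge, holding it down. 1.57 = unlocked: a quarter turn anticlockwise seen from above, tab along box +y, clear of the panel. Friction 0.06 N m; it stays where left
- fastener_right (a joint): second quarter-turn cam fastener at box x -98, y -85 mm: black wing grip 42 x 12 x 30 mm (tall) on an orange cam tab. 0 = locked: wing and tab along box +x, tab over the panel's edge, holding it down. 1.57 = unlocked: a quarter turn anticlockwise seen from above, tab along box +y, clear of the panel. Friction 0.06 N m; it stays where left
- fastener_left_grip (a point): point on the turning axis of the fastener at box y = +85 mm, 6 mm below the top of its wing, at the height to grip; its x axis runs along the wing towards the cam tab; the cam tab's top is 27 mm below it
- fastener_right_grip (a point): the same point on the fastener at box y = -85 mm
- panel (a joint): blue access panel (180 x 224 x 6 mm, 0.3 kg) covering the box. 0 = shut, 1.75 rad = open on its stop, just past upright, where it stays by its own weight; from under about 1.5 rad it falls shut, slowly. The cams hold it down until both fasteners are unlocked
- panel_handle (a point): middle of the panel's steel bar handle: round bar 10 mm thick, 80 mm long, parallel to the hinge (box y), 40 mm above the panel's outer face, 155 mm from the hinge line; axes turn with the panel (z = outward normal)
- panel_hinge (a point): middle of the hinge line, along box y at the +x rim, 133 mm above the worktop. With the panel at q the handle lies from here, in box axes, at x = -0.155 cos q + 0.043 sin q, z = 0.155 sin q + 0.043 cos q (m)
- rack_base (a point): loose leaning rack, 1.2 kg: blue plate 8 mm thick, rack x -185 to 115, y -100 to 100 mm, with steel cross bars 10 mm thick along its y, 80 mm up, at x = -170 (a guard), -85, 0, 85 mm (rests), on posts at y +-92. Origin on the worktop under the bar at x = 0. 10 mm tall black toe strips lie 45 mm before (-x of) each rest. rubber pads between. Cells lean to +x
- rest_0 (a point): centre of the rest bar at rack x = -85 mm, 80 mm above the worktop, axes as the rack's. A cell's foot stands on the plate before it (-x side); a foot edge 31 mm before the bar gives a lean of 20 degrees from upright, the cell's centre then 15 mm before the bar, 65 mm high
- rest_1 (a point): centre of the rest bar at rack x = 0, used likewise
- rest_2 (a point): centre of the rest bar at rack x = 85 mm, used likewise
- cell_0_centre (a point): pouch cell: stiff flat silvery white slab 119 x 150 x 9 mm, 60 to 130 g; its centre. z = 119 mm side (up at the start), y = 150 mm side, x = 9 mm thickness. It starts on its long edge in a 14 mm slot of the box, top edge 5 mm below the rim; pinch it across its 9 mm at the top edge and draw it straight up. May be absent (None)
- cell_1_centre (a point): pouch cell: stiff flat silvery white slab 119 x 150 x 9 mm, 60 to 130 g; its centre. z = 119 mm side (up at the start), y = 150 mm side, x = 9 mm thickness. It starts on its long edge in a 14 mm slot of the box, top edge 5 mm below the rim; pinch it across its 9 mm at the top edge and draw it straight up. May be absent (None)
- cell_2_centre (a point): pouch cell: stiff flat silvery white slab 119 x 150 x 9 mm, 60 to 130 g; its centre. z = 119 mm side (up at the start), y = 150 mm side, x = 9 mm thickness. It starts on its long edge in a 14 mm slot of the box, top edge 5 mm below the rim; pinch it across its 9 mm at the top edge and draw it straight up. May be absent (None)

How it is judged:
By the outcome, as a careful person would: the job done as asked, in the order asked, and still so for the second after the job is handed in, with the robot touching nothing.
Of cell_0, cell_1, cell_2 only 2 to 3 are there at a start; the rules pass over those that are not, and their reading is None.
At some moment in a run one of rack may be knocked a few centimetres aside while the robot is not near it.
It also fails if it takes over 210 s, if anything falls off the work surface, if the arm or the gripper's body presses on something with over 40 N, if the wrist force passes 120 N, or if a joint passes its speed limit or range.

## Working session

There is one attempt and no reset: what is moved stays moved. The work goes in short steps, Python scripts to look and compute and a tool call to move; the robot and the scene stay as the last step left them, time stands still between calls to the robot, and variables do not carry over. Pictures are saved under pics/ and viewed, about 12 in all and at most 16, crops included, and the job is handed in when it is done.

Besides the shell and the picture viewer there is one more tool, called after "Emit:" as name(argument=value, ...) on one line, values as JSON. step_arm: Moves the arm, as the interface text tells. Its arguments: {"type":"object","properties":{"targets":{"type":"string"},"grip_force":{"type":"number"}},"required":["targets"]}

```bash
ls; mkdir -p pics; python3 - <<'E'
from rig import arm,camera,camera_model,nets
import cv2
o=arm.get_obs();print(o)
for c in("scene","top"):
    cv2.imwrite(f"pics/{c}0.png",camera(c)[:,:,::-1])
    m=camera_model(c);print(c,m)
    for n in["test_box","fastener_left_grip","fastener_right_grip","panel_handle","panel_hinge","rack_base","rest_0","rest_1","rest_2","cell_0_centre"]:
        print(n,[(round(d["conf"],2),[round(float(x),1) for x in d["uv"]]) for d in nets.landmark_of(c,n)][:4])
E
```

```text
pics
{'time': 0.0, 'joints': array([ 1.09517772e+00,  1.16459174e-01,  1.44225718e+00,  2.32691612e-05,
        1.58401442e+00, -3.78201752e-02]), 'joint_velocities': array([ 0.00011591, -0.0001969 ,  0.00071196, -0.0002904 ,  0.00013455,
        0.00134631]), 'joint_torque': array([-8.17566961e-04, -7.21256590e+01, -6.22613382e+01,  7.79348798e-02,
        2.38292530e-02, -8.19708384e-05]), 'tool_pos': array([0.28606164, 0.61110836, 0.17952831]), 'ee_rot': array([[-9.05687309e-01,  4.23945992e-01, -5.41816259e-04],
       [ 4.23946333e-01,  9.05686759e-01, -1.00114495e-03],
       [ 6.62844216e-05, -1.13642530e-03, -9.99999352e-01]]), 'wrist_force': array([ 0.67794403,  0.15158488, -1.06957935]), 'wrist_torque': array([ 0.00693774,  0.05391095, -0.03227318]), 'grip_width': 0.09304916016703182}
scene {'camera_matrix': array([[600.35809564,   0.        , 319.15715011],
       [  0.        , 600.35809564, 240.79165282],
       [  0.        ,   0.        ,   1.        ]]), 'D': array([-0.03326365,  0.        ,  0.        ,  0.        ,  0.        ]), 'extrinsics': array([[ 0.61841664, -
[... 1088 characters left out ...]
17],
       [ 0.98881779, -0.02225117,  0.14745938, -0.52524402],
       [-0.14806441, -0.02856087,  0.98856523, -1.24774298],
       [ 0.        ,  0.        ,  0.        ,  1.        ]])}
test_box [(0.84, [432.9, 238.9]), (0.27, [425.9, 229.5])]
fastener_left_grip [(0.68, [395.9, 199.9])]
fastener_right_grip [(0.49, [414.0, 268.1])]
panel_handle []
panel_hinge [(0.85, [479.5, 223.6])]
rack_base [(0.71, [243.8, 248.8])]
rest_0 [(0.96, [271.2, 255.2]), (0.9, [207.7, 234.3]), (0.85, [242.2, 243.1])]
rest_1 [(0.96, [271.2, 255.2]), (0.9, [207.7, 234.3]), (0.85, [242.2, 243.1])]
rest_2 [(0.96, [271.2, 255.2]), (0.9, [207.7, 234.3]), (0.85, [242.2, 243.1])]
cell_0_centre [(0.37, [240.1, 244.2])]
```

View pics/scene0.png

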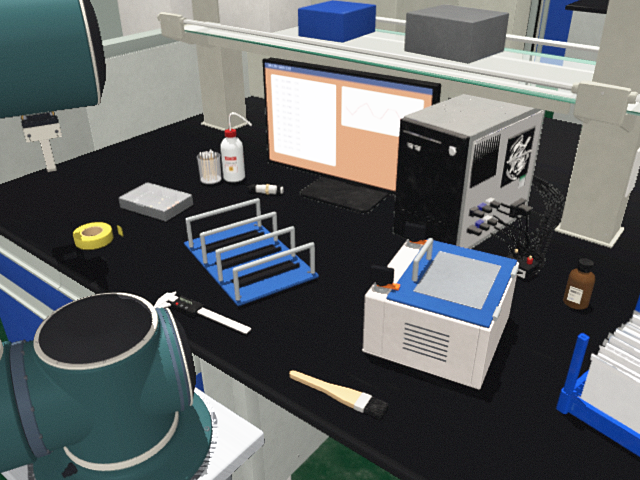

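View pics/top0.png

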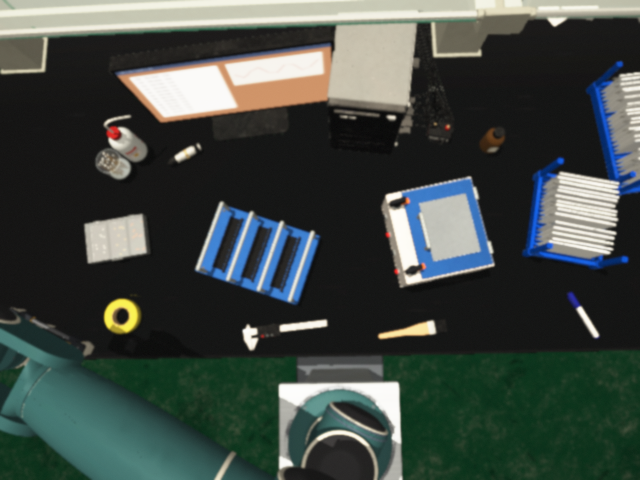

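The scene shows the rack at left (scene about 250,250; top about 258,252) and the box at right (top about 437,232), both fasteners locked, and the rightmost rack bar is the guard. Next I fit planar poses.

```bash
cat > h.py <<'E'
import numpy as np, cv2
from scipy.optimize import least_squares
from rig import arm,camera,camera_model,order,nets
def proj(m,P):
    P=np.atleast_2d(P); E=m["extrinsics"]; c=P@E[:3,:3].T+E[:3,3]; c=c*[1,-1,-1]
    return cv2.projectPoints(c,np.zeros(3),np.zeros(3),m["camera_matrix"],m["D"])[0][:,0]
def ray(m,uv):
    n=cv2.undistortPoints(np.array([[uv]],float),m["camera_matrix"],m["D"])[0,0]
    E=m["extrinsics"];R=E[:3,:3]; return -R.T@E[:3,3], R.T@np.array([n[0],-n[1],-1.])
def at_z(m,uv,z):
    o,d=ray(m,uv); return o+d*(z-o[2])/d[2]
def Rz(a): return np.array([[np.cos(a),-np.sin(a),0],[np.sin(a),np.cos(a),0],[0,0,1]])
def fit(obs,x0):
    """obs: list (model, local pt, uv); pose x,y,yaw"""
    f=lambda p: np.concatenate([(proj(m,Rz(p[2])@np.array(L)+[p[0],p[1],0])[0]-uv) for m,L,uv in obs])
    r=least_squares(f,x0,loss="soft_l1",f_scale=2); return r.x,f(r.x).reshape(-1,2).round(1)
E
python3 - <<'E'
from h import *
s,t=camera_model("scene"),camera_model("top")
def tri(a,b):
    A=[];B=[]
    for m,uv in((s,a),(t,b)):
        o,d=ray(m,uv);d/=np.linalg.norm(d);P=np.eye(3)-np.outer(d,d);A.append(P);B.append(P@o)
    return np.linalg.solve(sum(A),sum(B)).round(4)
for n,a,b in[("FL",(416.9,227.4),(395.9,199.9)),("FR",(382.4,271.5),(414,268.1)),("hinge",(503.2,292.8),(479.5,223.6)),("box",(440.6,329.8),(432.9,238.9)),
 ("r0",(255.3,239.8),(271.2,255.2)),("r1",(240,222.4),(242.2,243.1)),("r2",(223.6,210.2),(207.7,234.3)),("rb",(241,252.1),(243.8,248.8))]: print(n,tri(a,b))
rack=[]
for i,(a,b) in enumerate([((255.3,239.8),(271.2,255.2)),((240,222.4),(242.2,243.1)),((223.6,210.2),(207.7,234.3))]):
    rack+=[(s,(-.085+.085*i,0,.08),a),(t,(-.085+.085*i,0,.08),b)]
print(fit(rack,[.55,.2,1.4]))
box=[(s,(-.098,.085,.163),(416.9,227.4)),(t,(-.098,.085,.163),(395.9,199.9)),(s,(-.098,-.085,.163),(382.4,271.5)),(t,(-.098,-.085,.163),(414,268.1)),
(s,(.111,0,.133),(503.2,292.8)),(t,(.111,0,.133),(479.5,223.6)),(s,(-.044,0,.176),(421.4,249.3)),(s,(0,0,0),(440.6,329.8)),(t,(0,0,0),(432.9,238.9))]
print(fit(box,[.55,-.25,-1.4]))
E
```

```text
FL [ 0.6069 -0.1543  0.169 ]
FR [ 0.4371 -0.188   0.1685]
hinge [ 0.5496 -0.3639  0.1346]
box [ 0.5298 -0.267   0.0179]
r0 [0.4849 0.1674 0.0835]
r1 [0.5169 0.2436 0.0876]
r2 [0.5467 0.3351 0.0776]
rb [0.516  0.2536 0.0042]
(array([0.51716046, 0.25060836, 1.22767944]), array([[ 1.3,  0.2],
       [-1.6, -0.6],
       [-0.2,  1.9],
       [-3. ,  1.4],
       [ 0.8, -0.2],
       [ 1.5,  0.1]]))
(array([ 0.53840177, -0.26168496, -1.42122833]), array([[-2.2,  2.4],
       [-0.4, -0.4],
       [-3.8, -0.2],
       [-5.1, -0.5],
       [ 3.7,  1.2],
       [ 3.6, -2.7],
       [ 4.1,  1.4],
       [-1.2,  4. ],
       [-3.3, -2. ]]))
```

```bash
cat >> h.py <<'E'
from scipy.spatial.transform import Rotation as Ro
def down(deg):
    """tool down, jaw (y) axis at world angle deg"""
    a=np.radians(deg); y=np.array([np.cos(a),np.sin(a),0]); z=np.array([0,0,-1.]); return np.c_[np.cross(y,z),y,z]
def plan(wps,start=None):
    """wps: (pos, R, claw[, extra rows]). prints one call per group"""
    o=arm.get_obs(); p,R=(o["tool_pos"],o["ee_rot"]) if start is None else start
    for w in wps:
        q,Q,c=np.array(w[0],float),w[1],w[2]; ex=w[3] if len(w)>3 else 1
        n=0
        while True:
            d=R.T@(q-p)/.2; rv=Ro.from_matrix(R.T@Q).as_rotvec()/(np.pi/4)
            k=max(1,np.abs(d).max()/.99,np.abs(rv).max()/.99)
            d,rv=d/k,rv/k
            rows=int(np.ceil(max(np.linalg.norm(d)*4.2,np.linalg.norm(rv)*5.4)))+(ex if k==1 else 0)
            row=np.r_[c,d,rv].round(3)+0.
            print(f"  x{min(10,max(1,rows))}: "+" ".join(f"{v:g}" for v in row))
            p=p+R@(row[1:4]*.2); R=R@Ro.from_rotvec(row[4:]*np.pi/4).as_matrix()
            if k==1: break
    o0=np.round(p,3); print("end",o0)
E
python3 - <<'E'
from h import *
plan([((.45,.2,.42),down(70),1),((.44,-.12,.42),down(11),1,2)])
E
```

```text
x7: 1 -0.99 -0.93 -0.735 0 0 -0.069
  x6: 1 -0.591 -0.618 -0.464 0 0 -0.044
  x5: 1 -0.326 -0.99 0 0 0 0.853
  x5: 1 -0.466 -0.308 0 0 0 0.458
end [ 0.44 -0.12  0.42]
```

Emit:
step_arm(targets="1 -0.99 -0.93 -0.735 0 0 -0.069;1 -0.99 -0.93 -0.735 0 0 -0.069;1 -0.99 -0.93 -0.735 0 0 -0.069;1 -0.99 -0.93 -0.735 0 0 -0.069;1 -0.99 -0.93 -0.735 0 0 -0.069;1 -0.99 -0.93 -0.735 0 0 -0.069;1 -0.99 -0.93 -0.735 0 0 -0.069")

```text
time: 1.8
tool_pos: [0.3881, 0.3561, 0.331]
ee_rot: [[-0.926, 0.377, 0.004], [0.377, 0.926, 0.003], [-0.003, 0.004, -1.0]]
wrist_force: [-0.3, 0.4, -1.0]
grip_width: 0.093
```

Emit:
step_arm(targets="1 -0.591 -0.618 -0.464 0 0 -0.044;1 -0.591 -0.618 -0.464 0 0 -0.044;1 -0.591 -0.618 -0.464 0 0 -0.044;1 -0.591 -0.618 -0.464 0 0 -0.044;1 -0.591 -0.618 -0.464 0 0 -0.044;1 -0.591 -0.618 -0.464 0 0 -0.044")

```text
time: 2.4
tool_pos: [0.4503, 0.2, 0.4198]
ee_rot: [[-0.939, 0.343, -0.0], [0.343, 0.939, 0.0], [0.0, 0.0, -1.0]]
wrist_force: [0.5, 0.4, -0.4]
grip_width: 0.0927
```

```bash
python3 - <<'E'
from h import *
o=arm.get_obs();print(o["time"],o["tool_pos"].round(4),o["ee_rot"].round(3).tolist())
m=camera_model("wrist");im=camera("wrist");cv2.imwrite("pics/w1.png",im[:,:,::-1])
for n in["rack_base","rest_0"]:
    for d in nets.landmark_of("wrist",n): print(n,round(d["conf"],2),np.round(d["uv"],1),at_z(m,d["uv"],.08 if n=="rest_0" else 0).round(4))
print(m["camera_matrix"].round(1).tolist(),m["D"],(-m["extrinsics"][:3,:3].T@m["extrinsics"][:3,3]).round(3))
p=proj(m,[Rz(1.2277)@np.array([x,0,.08])+[.517,.2506,0] for x in(-.17,-.085,0,.085)]);print(p.round(0))
E
```

```text
2.4 [0.4503 0.2    0.4198] [[-0.939, 0.343, -0.0], [0.343, 0.939, 0.0], [0.0, 0.0, -1.0]]
rack_base 0.62 [362.6 218.4] [0.5185 0.2482 0.    ]
rest_0 0.94 [369.4 227. ] [0.5189 0.2506 0.08  ]
rest_0 0.82 [314.3 225.7] [0.4866 0.1683 0.08  ]
rest_0 0.66 [420.6 225.2] [0.5444 0.3291 0.08  ]
[[345.6, 0.0, 324.8], [0.0, 345.6, 240.3], [0.0, 0.0, 1.0]] [-0.05468783  0.          0.          0.          0.        ] [0.389 0.222 0.623]
[[263. 227.]
 [316. 226.]
 [369. 226.]
 [422. 226.]]
```

View pics/w1.png

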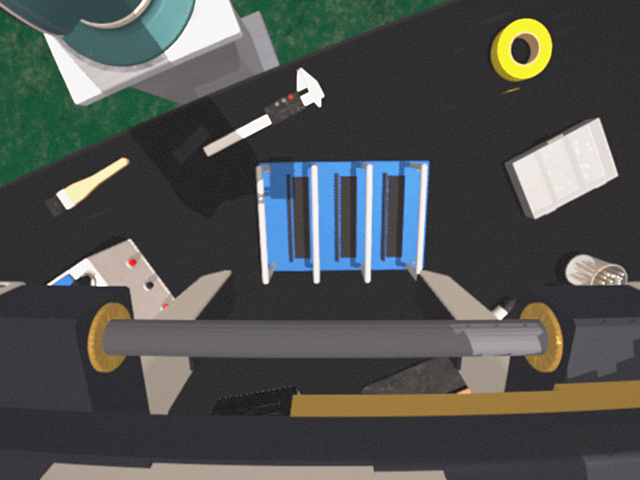

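The wrist view agrees with the fit: rest bars at 316, 369 and 422 columns, guard at 263. So the rack is at (0.518, 0.250), yaw 1.228. Now over to the box.

```bash
python3 - <<'E'
from h import *
plan([((.47,-.24,.42),down(79),1,2)])
E
```

```text
x5: 1 -0.411 -0.99 -0.002 0 -0.001 -0.096
  x5: 1 -0.327 -0.99 -0.002 -0.001 -0.001 -0.094
  x3: 1 -0.022 -0.091 0 0 0 -0.008
end [ 0.47 -0.24  0.42]
```

Emit:
step_arm(targets="1 -0.411 -0.99 0 0 0 -0.096;1 -0.411 -0.99 0 0 0 -0.096;1 -0.411 -0.99 0 0 0 -0.096;1 -0.411 -0.99 0 0 0 -0.096;1 -0.411 -0.99 0 0 0 -0.096")

```text
time: 3.05
tool_pos: [0.4593, -0.0164, 0.4193]
ee_rot: [[-0.962, 0.272, -0.001], [0.272, 0.962, -0.0], [0.001, -0.001, -1.0]]
wrist_force: [0.3, -0.3, -0.7]
grip_width: 0.0929
```

Emit:
step_arm(targets="1 -0.35 -1 0 0 0 -0.1;1 -0.35 -1 0 0 0 -0.1;1 -0.35 -1 0 0 0 -0.1;1 -0.35 -1 0 0 0 -0.1;1 -0.35 -1 0 0 0 -0.1;1 -0.35 -1 0 0 0 -0.1;1 -0.35 -1 0 0 0 -0.1")

```text
time: 3.75
tool_pos: [0.4732, -0.2242, 0.4198]
ee_rot: [[-0.981, 0.193, -0.0], [0.193, 0.981, 0.001], [0.0, 0.0, -1.0]]
wrist_force: [-1.7, 0.0, -0.0]
grip_width: 0.0928
```

```bash
python3 - <<'E'
from h import *
o=arm.get_obs();print(o["time"],o["tool_pos"].round(4),o["ee_rot"].round(3).tolist())
m=camera_model("wrist");im=camera("wrist");cv2.imwrite("pics/w2.png",im[:,:,::-1])
for n,z in[("fastener_left_grip",.169),("fastener_right_grip",.169),("panel_handle",.176),("panel_hinge",.133),("test_box",0)]:
    for d in nets.landmark_of("wrist",n)[:3]: print(n,round(d["conf"],2),np.round(d["uv"],1),at_z(m,d["uv"],z).round(4))
E
```

```text
3.75 [ 0.4732 -0.2242  0.4198] [[-0.981, 0.193, -0.0], [0.193, 0.981, 0.001], [0.0, 0.0, -1.0]]
fastener_left_grip 0.86 [392.8 287. ] [ 0.6038 -0.1533  0.169 ]
fastener_right_grip 0.96 [348.6 174.1] [ 0.4385 -0.1867  0.169 ]
panel_handle 0.9 [337.8 247.1] [ 0.53   -0.2183  0.176 ]
panel_hinge 0.59 [240.9 270.7] [ 0.5496 -0.3679  0.133 ]
panel_hinge 0.43 [308.7 231.8] [ 0.5108 -0.2561  0.133 ]
test_box 0.59 [306.9 230. ] [ 0.5344 -0.2704  0.    ]
test_box 0.21 [583.8 166.5] [0.5149 0.249  0.    ]
```

View pics/w2.png

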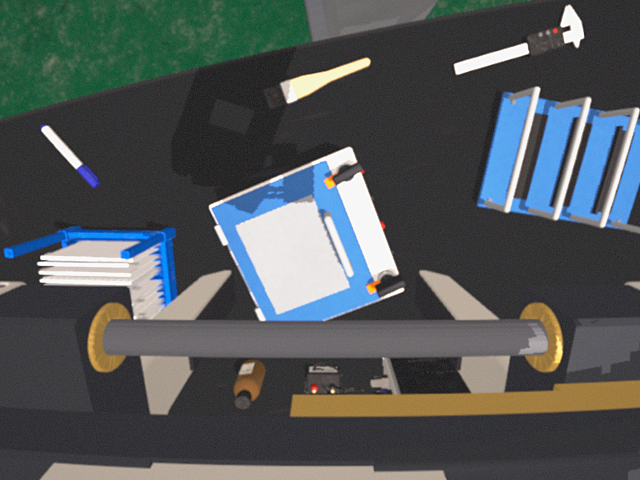

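The panel, handle (about 338,247) and locked wings (about 347,175 and 387,287) agree with the fit: box at (0.5405, -0.2666), yaw -78.8°. Starting with the right fastener.

```bash
python3 - <<'E'
from h import *
F=np.array([.438,-.187]);a=11.2
plan([((*F,.22),down(a),.4,2),((*F,.150),down(a),.4,2),((*F,.150),down(a),0,4),((*F,.150),down(a+90),0,2)])
E
```

```text
x6: 0.4 0.137 0.099 0.659 0 0 0.99
  x5: 0.4 0.087 -0.013 0.343 0 0.001 0.514
  x4: 0.4 0 0 0.35 0 -0.001 0
  x5: 0 0 0 0 0 0 0
  x6: 0 0 0 0 0 0 -0.99
  x6: 0 0 0 0 0 0.001 -0.99
  x3: 0 0 0 0 0 -0.001 -0.02
end [ 0.438 -0.187  0.15 ]
```

Emit:
step_arm(targets="0.4 0.137 0.099 0.659 0 0 0.99;0.4 0.137 0.099 0.659 0 0 0.99;0.4 0.137 0.099 0.659 0 0 0.99;0.4 0.137 0.099 0.659 0 0 0.99;0.4 0.137 0.099 0.659 0 0 0.99;0.4 0.137 0.099 0.659 0 0 0.99")

```text
time: 4.65
tool_pos: [0.4498, -0.2004, 0.2884]
ee_rot: [[-0.561, 0.828, 0.0], [0.828, 0.561, -0.0], [-0.0, 0.0, -1.0]]
wrist_force: [0.7, 0.2, 0.6]
grip_width: 0.0499
```

Emit:
step_arm(targets="0.4 0.087 -0.013 0.343 0 0 0.514;0.4 0.087 -0.013 0.343 0 0 0.514;0.4 0.087 -0.013 0.343 0 0 0.514;0.4 0.087 -0.013 0.343 0 0 0.514;0.4 0.087 -0.013 0.343 0 0 0.514;0.4 0.087 -0.013 0.343 0 0 0.514")

```text
time: 5.25
tool_pos: [0.4382, -0.188, 0.2203]
ee_rot: [[-0.197, 0.98, 0.001], [0.98, 0.197, -0.0], [-0.001, 0.001, -1.0]]
wrist_force: [-0.4, -1.3, -0.3]
grip_width: 0.0371
```

Emit:
step_arm(targets="0.4 0 0 0.35 0 0 0;0.4 0 0 0.35 0 0 0;0.4 0 0 0.35 0 0 0;0.4 0 0 0.35 0 0 0")

```text
time: 5.65
tool_pos: [0.4382, -0.1881, 0.1509]
ee_rot: [[-0.195, 0.981, 0.001], [0.981, 0.195, -0.0], [-0.0, 0.001, -1.0]]
wrist_force: [-0.5, 0.5, 1.2]
grip_width: 0.0369
```

Emit:
step_arm(targets="0 0 0 0 0 0 0;0 0 0 0 0 0 0;0 0 0 0 0 0 0;0 0 0 0 0 0 0;0 0 0 0 0 0 0", grip_force=15)

```text
time: 6.15
tool_pos: [0.4379, -0.1879, 0.1499]
ee_rot: [[-0.193, 0.981, 0.0], [0.981, 0.193, -0.0], [-0.0, 0.0, -1.0]]
wrist_force: [0.6, -0.3, -0.2]
grip_width: 0.0025
```

The gripper closed to 2.5 mm, which is less than the 12 mm wing, so it missed. Looking.

```bash
python3 - <<'E'
from h import *
m=camera_model("wrist");w=camera("wrist");s=camera("scene")
cv2.imwrite("pics/c3.png",np.hstack([cv2.resize(s[190:350,300:500],(400,320)),cv2.resize(w,(400,320))])[:,:,::-1])
print(arm.get_obs()["grip_width"])
E
```

```text
0.00023133725206243865
```

View pics/c3.png

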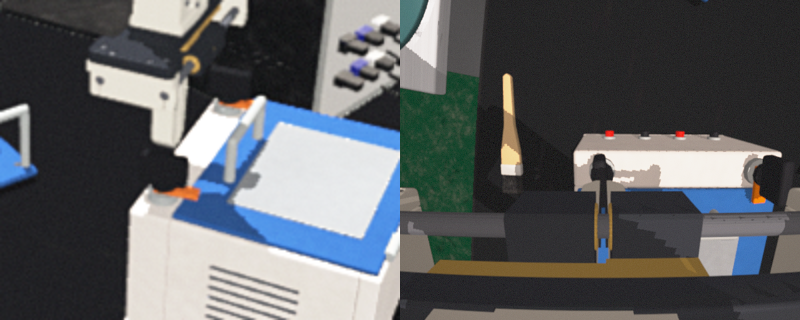

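```bash
python3 - <<'E'
from h import *
m=camera_model("wrist");print(arm.get_obs()["tool_pos"])
E=m["extrinsics"];print("cam",(-E[:3,:3].T@E[:3,3]).round(3),"look",(-E[2,:3]).round(3))
for uv in[(320,235),(320,247),(320,260)]: print(uv,at_z(m,uv,.175).round(4),at_z(m,uv,.16).round(4))
for p in[(.438,-.187,.150),(.438,-.187,.169),(.434,-.166,.175),(.605,-.154,.169)]: print(p,proj(m,p).round(0))
for n in("fastener_left_grip","fastener_right_grip"):
    for d in nets.landmark_of("wrist",n): print(n,d["conf"],d["uv"],at_z(m,d["uv"],.169).round(4))
w=camera("wrist")
cv2.imwrite("pics/c4.png",cv2.resize(w[180:400,220:440],(660,660))[:600,:,::-1])
E
```

```text
[ 0.43787305 -0.18791298  0.14970412]
cam [ 0.426 -0.124  0.353] look [ 0.046 -0.235 -0.971]
(320, 235) [ 0.4315 -0.165   0.175 ] [ 0.432  -0.1684  0.16  ]
(320, 247) [ 0.4327 -0.1714  0.175 ] [ 0.4333 -0.1754  0.16  ]
(320, 260) [ 0.4341 -0.1785  0.175 ] [ 0.4348 -0.1831  0.16  ]
(0.438, -0.187, 0.15) [[324. 262.]]
(0.438, -0.187, 0.169) [[324. 272.]]
(0.434, -0.166, 0.175) [[324. 238.]]
(0.605, -0.154, 0.169) [[615. 271.]]
fastener_left_grip 0.63 [615.5, 273.0] [ 0.6059 -0.1551  0.169 ]
fastener_right_grip 0.93 [323.6, 271.1] [ 0.4376 -0.1863  0.169 ]
```

View pics/c4.png

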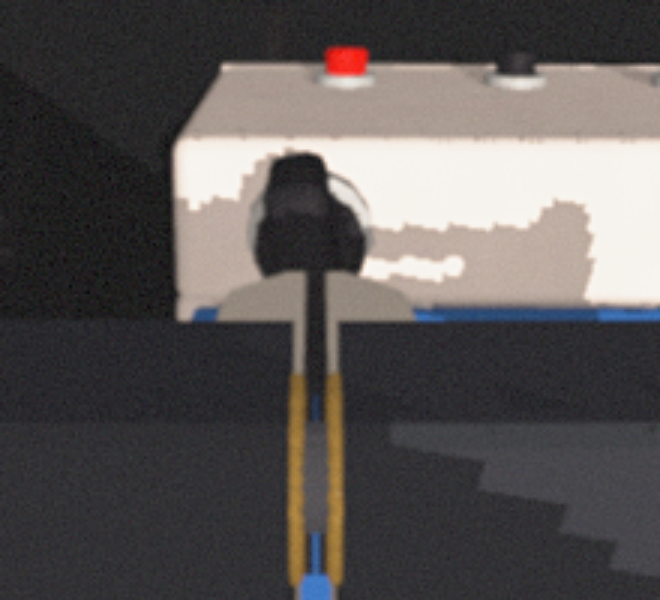

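```bash
python3 - <<'E'
from h import *
m=camera_model("scene");s=camera("scene").copy();o=arm.get_obs();print(o["grip_width"])
P=[o["tool_pos"],o["tool_pos"]+[0,0,.019],(.438,-.187,.142),(.438,-.187,.175)]
uv=proj(m,P);print(uv.round(1))
x0,y0=330,200;c=cv2.resize(s[y0:y0+110,x0:x0+130],None,fx=6,fy=6,interpolation=cv2.INTER_CUBIC)[:,:,::-1].copy()
for (u,v),col in zip(uv,[(0,0,255),(0,255,0),(255,0,255),(0,255,255)]): cv2.circle(c,(int((u-x0)*6),int((v-y0)*6)),4,col,-1)
cv2.imwrite("pics/c5.png",c[:600])
E
```

```text
0.0010236680082180477
[[382.7 280.1]
 [383.2 271.1]
 [382.1 283.5]
 [382.9 267.8]]
```

View pics/c5.png

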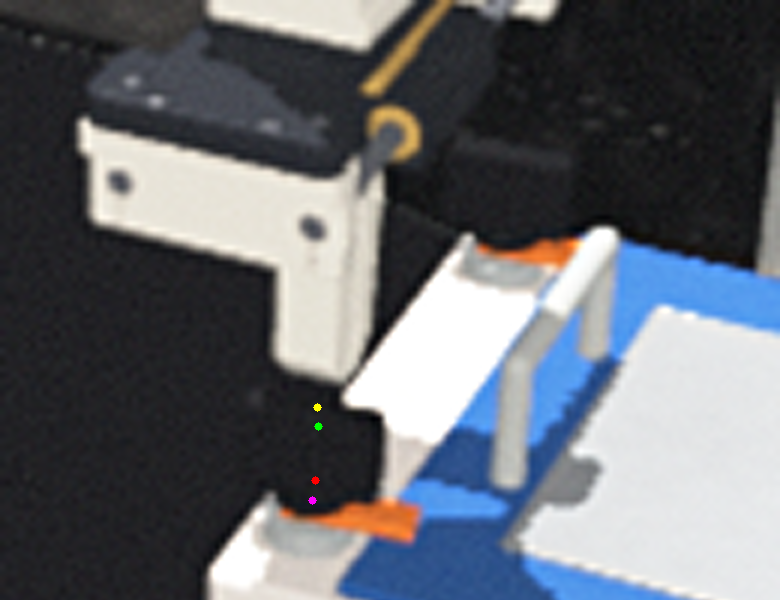

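The tips look to be around the wing as modelled, with black fingertips against a black wing, so the picture can't settle it. I'll test with a small turn.

Emit:
step_arm(targets="0 0 0 0 0 0 -0.18;0 0 0 0 0 0 -0.36;0 0 0 0 0 0 -0.54;0 0 0 0 0 0 -0.54")

```text
time: 6.85
tool_pos: [0.4379, -0.1879, 0.1497]
ee_rot: [[-0.582, 0.813, 0.0], [0.813, 0.582, 0.0], [0.0, 0.0, -1.0]]
wrist_force: [0.5, -0.6, 0.4]
grip_width: 0.0007
```

```bash
python3 - <<'E'
from h import *
o=arm.get_obs();print(o["grip_width"],o["wrist_torque"],o["wrist_force"])
s=camera("scene");x0,y0=330,200;a=cv2.resize(s[y0:y0+100,x0:x0+120],None,fx=3.3,fy=5,interpolation=cv2.INTER_CUBIC)
w=camera("wrist");b=cv2.resize(w[150:400,200:450],(400,500))
cv2.imwrite("pics/c6.png",np.hstack([a,b])[:,:800,::-1])
E
```

```text
0.0006782872067243439 [-0.02148745  0.02120432 -0.02112515] [ 0.5045583  -0.62158777  0.39187165]
```

View pics/c6.png

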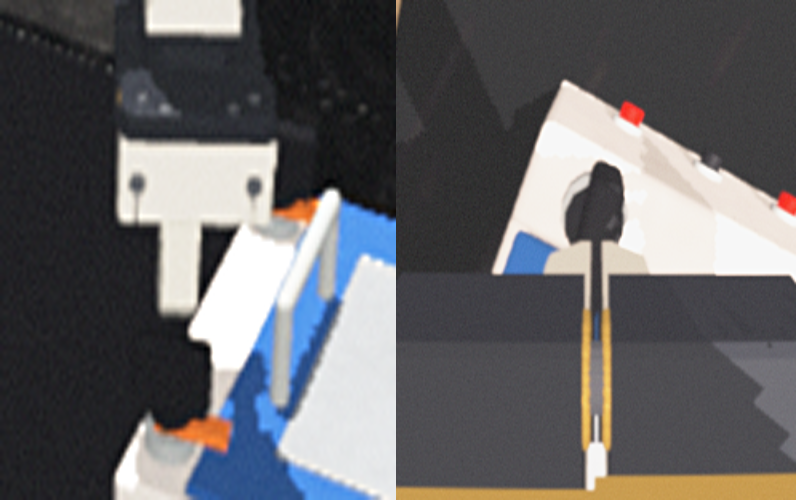

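In the wrist view the wing still points along the gripper while the box has turned 24° beneath it, so the wing is turning despite the near-zero width reading. Continuing to 90°.

Emit:
step_arm(targets="0 0 0 0 0 0 -0.18;0 0 0 0 0 0 -0.36;0 0 0 0 0 0 -0.54;0 0 0 0 0 0 -0.72;0 0 0 0 0 0 -0.9;0 0 0 0 0 0 -0.9")

```text
time: 7.55
tool_pos: [0.4379, -0.1879, 0.1496]
ee_rot: [[-0.97, 0.244, 0.0], [0.244, 0.97, -0.0], [-0.0, -0.0, -1.0]]
wrist_force: [0.3, 0.4, -0.2]
grip_width: 0.0005
```

Emit:
step_arm(targets="0 0 0 0 0 0 -0.18;0 0 0 0 0 0 -0.36;0 0 0 0 0 0 -0.54;0 0 0 0 0 0 -0.56;0 0 0 0 0 0 -0.56")

```text
time: 8.05
tool_pos: [0.4379, -0.1879, 0.1496]
ee_rot: [[-0.983, -0.186, -0.0], [-0.186, 0.983, -0.0], [0.0, -0.0, -1.0]]
wrist_force: [0.1, 0.6, 0.4]
grip_width: 0.0004
```

Emit:
step_arm(targets="0.4 0 0 0 0 0 0;0.4 0 0 0 0 0 0;0.4 0 0 0 0 0 0;0.4 0 0 -0.35 0 0 0;0.4 0 0 -0.35 0 0 0;0.4 0 0 -0.35 0 0 0")

```text
time: 8.65
tool_pos: [0.4388, -0.1884, 0.2229]
ee_rot: [[-0.981, -0.192, 0.004], [-0.192, 0.981, -0.002], [-0.004, -0.003, -1.0]]
wrist_force: [0.0, 0.1, 0.5]
grip_width: 0.0367
```

```bash
python3 - <<'E'
from h import *
o=arm.get_obs();print(o["grip_width"],o["tool_pos"],o["ee_rot"][:,1])
s=camera("scene");x0,y0=330,200;a=cv2.resize(s[y0:y0+100,x0:x0+120],None,fx=3.3,fy=5,interpolation=cv2.INTER_CUBIC)
w=camera("wrist");b=cv2.resize(w[150:400,200:450],(400,500))
cv2.imwrite("pics/c7.png",np.hstack([a,b])[:,:800,::-1])
F=np.array([.605,-.1545]);a=11.2
plan([((*F,.22),down(a),.4,2),((*F,.150),down(a),.4,2),((*F,.150),down(a),0,4),((*F,.150),down(a+90),0,2)])
E
```

```text
0.036738025752133266 [ 0.43878791 -0.18835423  0.22292875] [-0.19202893  0.98138547 -0.00272748]
  x6: 0.4 -0.422 0.002 -0.002 0 0 0.99
  x6: 0.4 -0.3 0.297 -0.002 0 0 0.99
  x3: 0.4 0 0.008 0 0 0 0.018
  x4: 0.4 0 0 0.35 0 0 0
  x5: 0 0 0 0 0 0 0
  x6: 0 0 0 0 0 0 -0.99
  x6: 0 0 0 0 0 0 -0.99
  x3: 0 0 0 0 0 0 -0.02
end [ 0.605 -0.154  0.15 ]
```

View pics/c7.png

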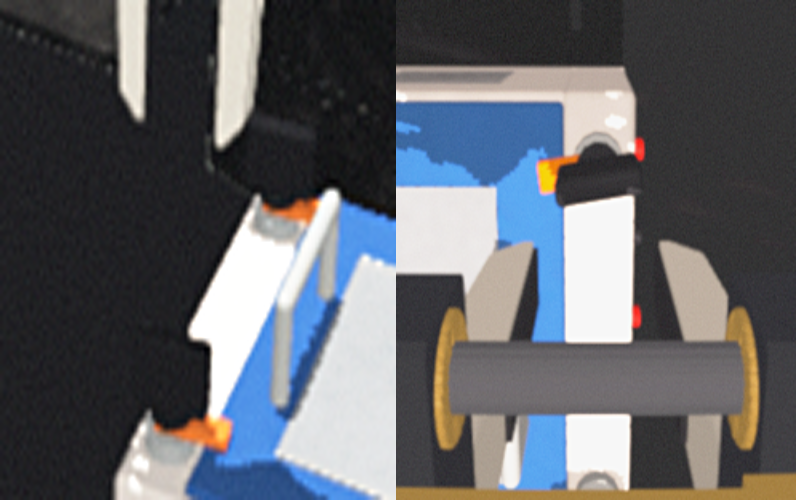

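Not turned: the tab still lies over the panel and the wing is only slightly tilted. Measuring where the wing really is from this clear view.

```bash
python3 - <<'E'
from h import *
m=camera_model("wrist");o=arm.get_obs();print(o["tool_pos"])
print("tcp now",proj(m,o["tool_pos"]),"F.15/.169",proj(m,[(.438,-.187,.15),(.438,-.187,.169)]))
for uv in[(325,239),(302,243),(350,235),(325,228)]: print(uv,at_z(m,uv,.175).round(4),at_z(m,uv,.145).round(4))
for n in("fastener_left_grip","fastener_right_grip"):
    for d in nets.landmark_of("wrist",n): print(n,round(d["conf"],2),np.round(d["uv"],1),at_z(m,d["uv"],.169).round(4))
    for d in nets.trace("wrist",n): print("  trace",round(d["conf"],2),d["extent"])
w=camera("wrist")[190:290,270:370];cv2.imwrite("pics/c8.png",cv2.resize(w,(600,600),interpolation=cv2.INTER_CUBIC)[:,:,::-1])
E
```

```text
[ 0.43787351 -0.18790678  0.21926622]
tcp now [[326.72228765 264.12660409]] F.15/.169 [[327.30613508 238.30852621]
 [327.48938877 244.17411327]]
(325, 239) [ 0.433  -0.1899  0.175 ] [ 0.4401 -0.1885  0.145 ]
(302, 243) [ 0.4392 -0.206   0.175 ] [ 0.4471 -0.2065  0.145 ]
(350, 235) [ 0.4265 -0.1725  0.175 ] [ 0.4328 -0.1689  0.145 ]
(325, 228) [ 0.4249 -0.1915  0.175 ] [ 0.431  -0.1903  0.145 ]
fastener_right_grip 0.57 [327.1 242.7] [ 0.4369 -0.1875  0.169 ]
  trace 0.65 [288.4, 219.6, 66.8, 31.3]
```

View pics/c8.png

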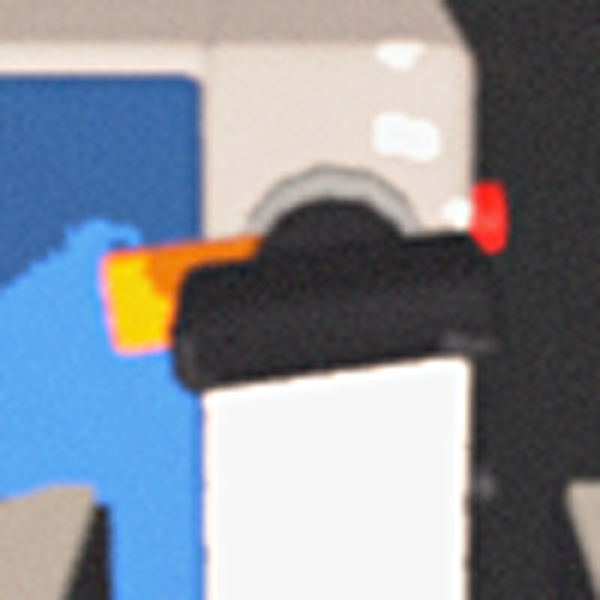

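The wing sits exactly where predicted, turned only about 10°. The fingers must have closed just above it, grazing its top, so the tips seem higher than the TCP figure suggests. I'll straddle it again, go lower in steps while watching force, then close.

```bash
python3 - <<'E'
from h import *
F=np.array([.438,-.187]);a=21
plan([((*F,.16),down(a),.4,2)])
E
```

```text
x6: 0.4 -0.002 0.002 0.163 0 -0.001 0.99
  x7: 0.4 0 0.001 0.13 0 -0.001 0.791
end [ 0.438 -0.187  0.16 ]
```

Emit:
step_arm(targets="0.4 0 0 0 0 0 1;0.4 0 0 0 0 0 1;0.4 0 0 0 0 0 1;0.4 0 0 0 0 0 1;0.4 0 0 0 0 0 1;0.4 0 0 0 0 0 1")

```text
time: 9.6
tool_pos: [0.4377, -0.1878, 0.2191]
ee_rot: [[-0.827, 0.562, -0.001], [0.562, 0.827, 0.0], [0.001, -0.0, -1.0]]
wrist_force: [0.3, 0.3, 0.8]
grip_width: 0.0367
```

Emit:
step_arm(targets="0.4 0 0 0.3 0 0 0.79;0.4 0 0 0.3 0 0 0.79;0.4 0 0 0.3 0 0 0.79;0.4 0 0 0.3 0 0 0.79;0.4 0 0 0.3 0 0 0.79;0.4 0 0 0.3 0 0 0.79")

```text
time: 10.2
tool_pos: [0.4378, -0.1879, 0.1594]
ee_rot: [[-0.355, 0.935, -0.0], [0.935, 0.355, 0.0], [0.0, -0.0, -1.0]]
wrist_force: [-0.3, 0.1, 0.8]
grip_width: 0.0374
```

Emit:
step_arm(targets="0.4 0 0 0.05 0 0 0;0.4 0 0 0.05 0 0 0;0.4 0 0 0.075 0 0 0;0.4 0 0 0.075 0 0 0;0 0 0 0.075 0 0 0;0 0 0 0.075 0 0 0;0 0 0 0.075 0 0 0;0 0 0 0.075 0 0 0;0 0 0 0.075 0 0 0", grip_force=15)

```text
time: 11.1
tool_pos: [0.4379, -0.1879, 0.1447]
ee_rot: [[-0.352, 0.936, 0.0], [0.936, 0.352, -0.0], [-0.0, 0.0, -1.0]]
wrist_force: [1.3, -0.3, 1.0]
grip_width: 0.0026
```

```bash
python3 - <<'E'
from h import *
o=arm.get_obs();print(o["grip_width"],o["tool_pos"],o["wrist_force"],o["wrist_torque"])
w=camera("wrist")[200:450,200:450];cv2.imwrite("pics/c9.png",cv2.resize(w,(600,600),interpolation=cv2.INTER_CUBIC)[:,:,::-1])
E
```

```text
0.002638177691656917 [ 0.43788281 -0.18793724  0.14472727] [ 1.34406424 -0.34369484  1.01378932] [-0.00850405  0.01364638 -0.03231533]
```

Emit:
step_arm(targets="0.4 0 0 0 0 0 0;0.4 0 0 0 0 0 0;0.4 0 0 0 0 0 0;0.4 0 0 0.02 0 0 0;0.4 0 0 0.04 0 0 0;0.4 0 0 0.04 0 0 0")

```text
time: 11.75
tool_pos: [0.4376, -0.1878, 0.1358]
ee_rot: [[-0.352, 0.936, -0.001], [0.936, 0.352, 0.0], [0.001, -0.001, -1.0]]
wrist_force: [0.7, 0.6, 1.0]
grip_width: 0.0365
```

Emit:
step_arm(targets="0.4 0 0 0.02 0 0 0;0.4 0 0 0.03 0 0 0;0.4 0 0 0.03 0 0 0")

```text
time: 12.05
tool_pos: [0.4377, -0.1879, 0.1302]
ee_rot: [[-0.352, 0.936, -0.0], [0.936, 0.352, 0.0], [0.0, -0.0, -1.0]]
wrist_force: [0.2, -0.2, 0.7]
grip_width: 0.0373
```

```bash
python3 - <<'E'
from h import *
o=arm.get_obs();print(o["grip_width"],o["tool_pos"],o["wrist_force"],o["wrist_torque"])
m=camera_model("scene");print(proj(m,[o["tool_pos"]]))
w=camera("wrist")[200:400,200:450];a=cv2.resize(w,(400,320))
s=camera("scene")[200:300,330:455];b=cv2.resize(s,(400,320),interpolation=cv2.INTER_CUBIC)
cv2.imwrite("pics/c9.png",np.hstack([b,a])[:,:,::-1])
E
```

```text
0.03725986147449387 [ 0.43773841 -0.187857    0.13022953] [ 0.19277837 -0.19854643  0.66441668] [-0.08219873  0.07482759  0.00587693]
[[382.09147081 289.14709332]]
```

View pics/c9.png

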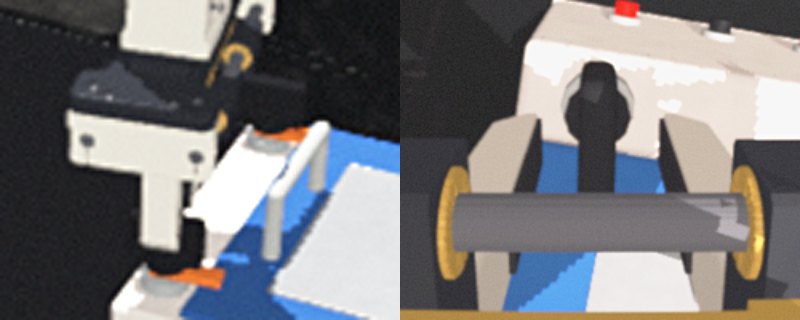

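Now the finger (scene crop about 160,250) reaches down beside the wing. The real tips sit about 20–25 mm higher than the reported TCP. Closing here.

Emit:
step_arm(targets="0 0 0 0 0 0 0;0 0 0 0 0 0 0;0 0 0 0 0 0 0;0 0 0 0 0 0 0;0 0 0 0 0 0 0;0 0 0 0 0 0 0", grip_force=15)

```text
time: 12.75
tool_pos: [0.4371, -0.1883, 0.1307]
ee_rot: [[-0.351, 0.936, -0.002], [0.936, 0.351, -0.001], [-0.0, -0.002, -1.0]]
wrist_force: [-8.0, -3.2, 3.5]
grip_width: 0.0119
```

Emit:
step_arm(targets="0 0 -0.003 0 0 0 -0.18;0 0 -0.003 0 0 0 -0.36;0 0 -0.003 0 0 0 -0.54;0 0 -0.003 0 0 0 -0.72;0 0 -0.003 0 0 0 -0.9;0 0 -0.003 0 0 0 -0.9")

```text
time: 13.35
tool_pos: [0.4374, -0.188, 0.1308]
ee_rot: [[-0.877, 0.481, 0.0], [0.481, 0.877, 0.0], [-0.0, 0.0, -1.0]]
wrist_force: [0.6, 1.1, 1.3]
grip_width: 0.0117
```

Emit:
step_arm(targets="0 0 0 0 0 0 -0.18;0 0 0 0 0 0 -0.36;0 0 0 0 0 0 -0.54;0 0 0 0 0 0 -0.72;0 0 0 0 0 0 -0.89;0 0 0 0 0 0 -0.89;0 0 0 0 0 0 -0.89")

```text
time: 14.05
tool_pos: [0.4374, -0.1875, 0.1307]
ee_rot: [[-0.982, -0.189, 0.0], [-0.189, 0.982, 0.001], [-0.0, 0.001, -1.0]]
wrist_force: [0.1, 6.3, 1.8]
grip_width: 0.0116
```

Emit:
step_arm(targets="0.4 0 0 0 0 0 0;0.4 0 0 0 0 0 0;0.4 0 0 0 0 0 0;0.4 0 0 -0.45 0 0 0;0.4 0 0 -0.45 0 0 0;0.4 0 0 -0.45 0 0 0;0.4 0 0 -0.45 0 0 0")

```text
time: 14.75
tool_pos: [0.4376, -0.1884, 0.2212]
ee_rot: [[-0.981, -0.192, 0.001], [-0.192, 0.981, -0.001], [-0.001, -0.001, -1.0]]
wrist_force: [-0.0, 0.4, -1.5]
grip_width: 0.037
```

```bash
python3 - <<'E'
from h import *
o=arm.get_obs();print(o["grip_width"],o["tool_pos"],o["ee_rot"][:,1])
m=camera_model("wrist");w=camera("wrist")
for n,z in[("fastener_right_grip",.169),("panel_handle",.176)]:
    for d in nets.landmark_of("wrist",n): print(n,round(d["conf"],2),np.round(d["uv"],1),at_z(m,d["uv"],z).round(4))
hsv=cv2.cvtColor(w,cv2.COLOR_RGB2HSV);k=cv2.inRange(hsv,(5,150,150),(25,255,255));k[300:]=0
n,_,st,c=cv2.connectedComponentsWithStats(k)
for i in range(1,n):
    if st[i,4]>15: print("orange",st[i],c[i].round(0),at_z(m,c[i],.14).round(3))
F=np.array([.605,-.1545]);a=11.2
plan([((*F,.22),down(a),.4,2),((*F,.128),down(a),.4,2),((*F,.128),down(a),0,4),((*F,.128),down(a+90),0,2)])
E
```

```text
0.037002915056369955 [ 0.43755538 -0.18835951  0.22118792] [-1.92265235e-01  9.81342529e-01 -9.59050550e-04]
fastener_right_grip 0.66 [325.8 241.7] [ 0.4365 -0.189   0.169 ]
panel_handle 0.69 [267.9 346.6] [ 0.5294 -0.2183  0.176 ]
  x6: 0.4 -0.425 0.001 -0.002 0 -0.001 0.99
  x6: 0.4 -0.301 0.298 -0.003 -0.001 -0.001 0.99
  x3: 0.4 0 0.008 0 0 -0.001 0.018
  x4: 0.4 0 0 0.46 0 0 0
  x5: 0 0 0 0 0 0 0
  x6: 0 0 0 0 0 0 -0.99
  x6: 0 0 0 0 0 0 -0.99
  x3: 0 0 0 0 0 0 -0.02
end [ 0.605 -0.155  0.128]
```

Gripped at 11.7 mm and turned the full quarter. Left fastener next.

Emit:
step_arm(targets="0.4 -0.425 0 0 0 0 0.99;0.4 -0.425 0 0 0 0 0.99;0.4 -0.425 0 0 0 0 0.99;0.4 -0.425 0 0 0 0 0.99;0.4 -0.425 0 0 0 0 0.99;0.4 -0.425 0 0 0 0 0.99")

```text
time: 15.5
tool_pos: [0.5204, -0.1715, 0.2194]
ee_rot: [[-0.833, 0.554, -0.002], [0.554, 0.833, 0.001], [0.002, -0.0, -1.0]]
wrist_force: [-0.1, 0.2, 0.1]
grip_width: 0.0371
```

Emit:
step_arm(targets="0.4 -0.301 0.306 0 0 0 1;0.4 -0.301 0.306 0 0 0 1;0.4 -0.301 0.306 0 0 0 1;0.4 -0.301 0.306 0 0 0 1;0.4 -0.301 0.306 0 0 0 1;0.4 -0.301 0.306 0 0 0 1;0.4 -0.301 0.306 0 0 0 1")

```text
time: 16.2
tool_pos: [0.6044, -0.1537, 0.2199]
ee_rot: [[-0.203, 0.979, -0.001], [0.979, 0.203, 0.0], [0.0, -0.001, -1.0]]
wrist_force: [-0.3, 0.3, -0.1]
grip_width: 0.0374
```

Emit:
step_arm(targets="0.4 0 0 0.46 0 0 0;0.4 0 0 0.46 0 0 0;0.4 0 0 0.46 0 0 0;0.4 0 0 0.47 0 0 0;0 0 0 0.47 0 0 0;0 0 0 0.47 0 0 0;0 0 0 0.47 0 0 0;0 0 0 0.47 0 0 0;0 0 0 0.47 0 0 0;0 0 0 0.47 0 0 0")

```text
time: 17.2
tool_pos: [0.6036, -0.1541, 0.128]
ee_rot: [[-0.201, 0.98, -0.002], [0.98, 0.201, -0.001], [-0.0, -0.002, -1.0]]
wrist_force: [-14.9, -0.1, 10.2]
grip_width: 0.0116
```

Emit:
step_arm(targets="0 0 -0.006 0 0 0 -0.18;0 0 -0.006 0 0 0 -0.36;0 0 -0.006 0 0 0 -0.54;0 0 -0.006 0 0 0 -0.72;0 0 -0.006 0 0 0 -0.9;0 0 -0.006 0 0 0 -1;0 0 -0.006 0 0 0 -1")

```text
time: 17.9
tool_pos: [0.6027, -0.1546, 0.128]
ee_rot: [[-0.836, 0.548, -0.001], [0.548, 0.836, -0.001], [0.0, -0.002, -1.0]]
wrist_force: [-11.5, -3.2, 8.3]
grip_width: 0.0121
```

Emit:
step_arm(targets="0 0 0 0 0 0 -0.18;0 0 0 0 0 0 -0.36;0 0 0 0 0 0 -0.54;0 0 0 0 0 0 -0.72;0 0 0 0 0 0 -0.9;0 0 0 0 0 0 -1;0 0 0 0 0 0 -1")

```text
time: 18.6
tool_pos: [0.6026, -0.1554, 0.128]
ee_rot: [[-0.979, -0.203, -0.001], [-0.203, 0.979, -0.002], [0.002, -0.002, -1.0]]
wrist_force: [-11.5, -7.5, 7.7]
grip_width: 0.0119
```

Emit:
step_arm(targets="0.4 0 0 0 0 0 0;0.4 0 0 0 0 0 0;0.4 0 0 0 0 0 0;0.4 0 0 -0.45 0 0 0;0.4 0 0 -0.45 0 0 0;0.4 0 0 -0.45 0 0 0;0.4 0 0 -0.45 0 0 0")

```text
time: 19.3
tool_pos: [0.6039, -0.154, 0.2174]
ee_rot: [[-0.98, -0.201, 0.002], [-0.201, 0.98, -0.0], [-0.002, -0.001, -1.0]]
wrist_force: [-0.2, 0.6, -0.9]
grip_width: 0.0371
```

```bash
python3 - <<'E'
from h import *
o=arm.get_obs();print(o["grip_width"],o["tool_pos"],o["ee_rot"][:,1])
s=camera("scene")[200:310,330:530];b=cv2.resize(s,(800,440),interpolation=cv2.INTER_CUBIC)
cv2.imwrite("pics/c10.png",b[:,:,::-1])
E
```

```text
0.03709424328019061 [ 0.60388018 -0.15395682  0.21744184] [-2.01119347e-01  9.79566507e-01 -6.82896378e-04]
```

View pics/c10.png

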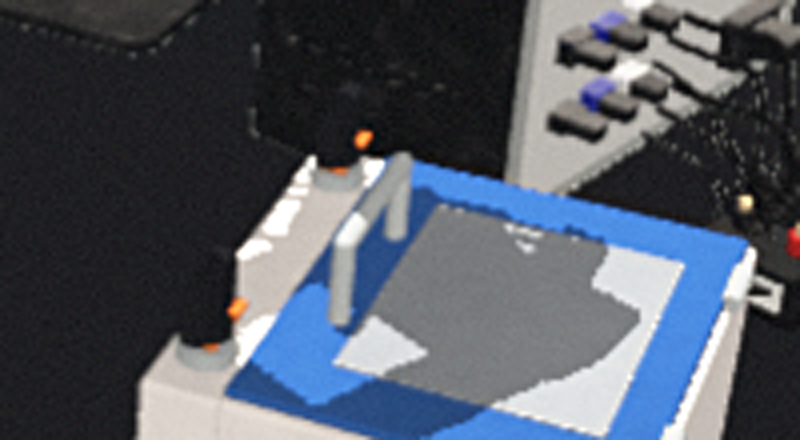

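Both tabs now point along box +y (crop about 240,305 and 362,140), clear of the panel. Next the handle.

```bash
python3 - <<'E'
from h import *
H=np.array([.5297,-.219]);R=down(101.2)
plan([((*H,.22),R,.4,2),((*H,.128),R,.4,1),((*H,.120),R,.4,1)])
ang=np.radians(np.r_[np.arange(6,100,6),97.4])
for q in ang:
    dx=-.155*np.cos(q)+.043*np.sin(q)+.155;dz=.155*np.sin(q)+.043*np.cos(q)-.043
    print(round(np.degrees(q)),"ty %.3f tz %.3f"%(-dx/.2,-dz/.2))
E
```

```text
x5: 0.4 0.427 -0.245 -0.02 0 0 0.009
  x3: 0.4 0 0 0.46 0 0 0
  x2: 0.4 0 0 0.04 0 0 0
end [ 0.53  -0.219  0.12 ]
6 ty -0.027 tz -0.080
12 ty -0.062 tz -0.156
18 ty -0.104 tz -0.229
24 ty -0.154 tz -0.297
30 ty -0.211 tz -0.359
36 ty -0.274 tz -0.414
42 ty -0.343 tz -0.463
48 ty -0.416 tz -0.505
54 ty -0.493 tz -0.538
60 ty -0.574 tz -0.564
66 ty -0.656 tz -0.580
72 ty -0.740 tz -0.589
78 ty -0.824 tz -0.588
84 ty -0.908 tz -0.578
90 ty -0.990 tz -0.560
96 ty -1.070 tz -0.533
97 ty -1.088 tz -0.526
```

Emit:
step_arm(targets="0.4 0.427 -0.245 -0.02 0 0 0;0.4 0.427 -0.245 -0.02 0 0 0;0.4 0.427 -0.245 -0.02 0 0 0;0.4 0.427 -0.245 -0.02 0 0 0;0.4 0.427 -0.245 -0.02 0 0 0")

```text
time: 19.85
tool_pos: [0.53, -0.2186, 0.2197]
ee_rot: [[-0.98, -0.201, -0.001], [-0.201, 0.98, 0.001], [0.001, 0.001, -1.0]]
wrist_force: [-0.1, 0.5, -0.2]
grip_width: 0.0373
```

Emit:
step_arm(targets="0.4 0 0 0.46 0 0 0;0.4 0 0 0.46 0 0 0;0.4 0 0 0.46 0 0 0;0.4 0 0 0.48 0 0 0;0.4 0 0 0.5 0 0 0;0 0 0 0.5 0 0 0;0 0 0 0.5 0 0 0;0 0 0 0.5 0 0 0;0 0 0 0.5 0 0 0;0 0 0 0.5 0 0 0")

```text
time: 20.85
tool_pos: [0.5293, -0.216, 0.1213]
ee_rot: [[-0.979, -0.202, -0.001], [-0.202, 0.979, 0.006], [-0.0, 0.006, -1.0]]
wrist_force: [-7.9, 26.3, 9.9]
grip_width: 0.0092
```

Emit:
step_arm(targets="0 0 0.015 0 0 0 0;0 0 0.015 0 0 0 0;0 0 -0.012 -0.08 0 0 0;0 0 -0.047 -0.156 0 0 0;0 0 -0.089 -0.229 0 0 0;0 0 -0.139 -0.297 0 0 0;0 0 -0.139 -0.297 0 0 0")

```text
time: 21.55
tool_pos: [0.5353, -0.2465, 0.1828]
ee_rot: [[-0.98, -0.201, 0.001], [-0.201, 0.98, 0.001], [-0.001, 0.001, -1.0]]
wrist_force: [-7.3, 14.2, 10.0]
grip_width: 0.0092
```

```bash
python3 - <<'E'
from h import *
o=arm.get_obs();print(o["grip_width"],o["tool_pos"],o["wrist_force"],o["wrist_torque"])
camera("scene")
for n in("panel_handle","panel_hinge"):print([(round(d["conf"],2),np.round(d["uv"],1)) for d in nets.landmark_of("scene",n)])
print(proj(camera_model("scene"),o["tool_pos"]+[0,0,.055]))
E
```

```text
0.009181181855622248 [ 0.5353496  -0.24654957  0.18275203] [-7.34270417 14.22213602  9.97589676] [2.617935   1.40439083 0.0467934 ]
[(0.97, array([440.5, 222.4]))]
[(0.72, array([502.5, 289.1])), (0.38, array([442.6, 334.8]))]
[[443.65056173 224.90862602]]
```

Emit:
step_arm(targets="0 0 -0.052 -0.062 0 0 0;0 0 -0.115 -0.117 0 0 0;0 0 -0.184 -0.166 0 0 0;0 0 -0.257 -0.208 0 0 0;0 0 -0.334 -0.241 0 0 0;0 0 -0.415 -0.267 0 0 0;0 0 -0.497 -0.283 0 0 0;0 0 -0.581 -0.292 0 0 0;0 0 -0.581 -0.292 0 0 0")

```text
time: 22.6
tool_pos: [0.5586, -0.3624, 0.2391]
ee_rot: [[-0.98, -0.199, 0.0], [-0.199, 0.98, -0.001], [-0.0, -0.001, -1.0]]
wrist_force: [-3.6, 0.4, 6.7]
grip_width: 0.0091
```

Emit:
step_arm(targets="0 0 -0.084 0.001 0 0 0;0 0 -0.168 0.011 0 0 0;0 0 -0.25 0.029 0 0 0;0 0 -0.33 0.056 0 0 0;0 0 -0.36 0.068 0 0 0;0 0 -0.36 0.068 0 0 0")

```text
time: 23.2
tool_pos: [0.573, -0.4324, 0.2242]
ee_rot: [[-0.98, -0.2, -0.0], [-0.2, 0.98, -0.0], [0.001, -0.0, -1.0]]
wrist_force: [-3.9, -2.7, 3.0]
grip_width: 0.0095
```

Emit:
step_arm(targets="0.3 0 0 0 0 0 0;0.3 0 0 0 0 0 0;0.3 0 0 0 0 0 0;0.3 0 0 -0.6 0 0 0;0.3 0 0 -0.6 0 0 0;0.3 0 0 -0.6 0 0 0;0.3 0 0 -0.6 0 0 0")

```text
time: 23.9
tool_pos: [0.5736, -0.4307, 0.3492]
ee_rot: [[-0.979, -0.201, 0.005], [-0.201, 0.979, -0.003], [-0.004, -0.004, -1.0]]
wrist_force: [-1.2, 0.3, -0.9]
grip_width: 0.0278
```

```bash
python3 - <<'E'
from h import *
o=arm.get_obs();print(o["tool_pos"],o["wrist_force"])
im={c:camera(c) for c in("scene","top","wrist")}
B=np.array([.539,-.2676]);yaw=np.radians(-78.7)
for c in im:
    m=camera_model(c);print(c)
    for n in("panel_handle","cell_0_centre","panel_hinge"):
        print(n,[(round(d["conf"],2),np.round(d["uv"],1).tolist()) for d in nets.landmark_of(c,n)][:5])
    for d in nets.trace(c,"cell_0_centre"): print("  trace",round(d["conf"],2),np.round(d["extent"],0).tolist())
    w=lambda L:Rz(yaw)@np.array(L)+[*B,0]
    print("slots",proj(m,[w((0,y,.0655)) for y in(-.06,0,.06)]).round(0).tolist(), "tops",proj(m,[w((0,y,.125)) for y in(-.06,0,.06)]).round(0).tolist(),"handle open",proj(m,[w((.102+.070,0,.278))]).round(0).tolist())
s=im["scene"][170:350,330:570]
a=cv2.resize(s,(400,300));b=cv2.resize(im["top"][160:310,360:560],(400,300))
cv2.imwrite("pics/c11.png",np.hstack([a,b])[:,:,::-1])
E
```

```text
[ 0.57364195 -0.43073923  0.34916982] [-1.18722355  0.2774274  -0.93876949]
scene
panel_handle [(0.81, [560.2, 230.3]), (0.47, [506.1, 288.4]), (0.4, [255.1, 240.3])]
cell_0_centre [(0.58, [432.6, 328.2])]
panel_hinge [(0.78, [501.6, 290.2])]
  trace 0.59 [397.0, 287.0, 87.0, 39.0]
slots [[436.0, 326.0], [446.0, 308.0], [455.0, 291.0]] tops [[439.0, 299.0], [449.0, 281.0], [458.0, 265.0]] handle open [[564.0, 229.0]]
top
panel_handle [(0.61, [533.0, 199.4])]
cell_0_centre []
panel_hinge [(0.73, [478.5, 219.8])]
  trace 0.53 [420.0, 247.0, 58.0, 15.0]
slots [[442.0, 255.0], [436.0, 233.0], [431.0, 211.0]] tops [[447.0, 252.0], [441.0, 229.0], [435.0, 206.0]] handle open [[531.0, 200.0]]
wrist
panel_handle [(0.82, [316.2, 235.2])]
cell_0_centre []
panel_hinge [(0.93, [376.3, 206.7])]
  trace 0.6 [312.0, 79.0, 73.0, 300.0]
  trace 0.58 [391.0, 156.0, 125.0, 12.0]
slots [[447.0, 160.0], [444.0, 203.0], [440.0, 244.0]] tops [[464.0, 160.0], [460.0, 209.0], [455.0, 256.0]] handle open [[320.0, 237.0]]
```

View pics/c11.png

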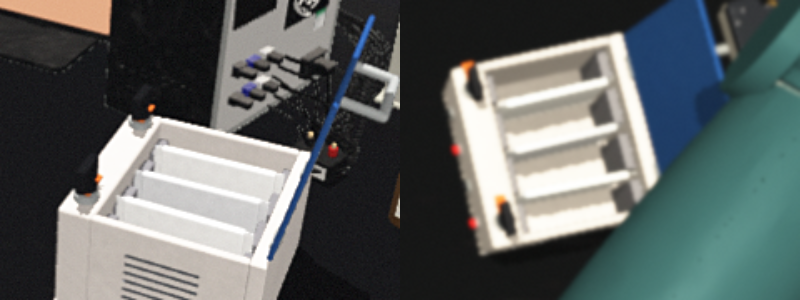

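The panel is open on its stop and all three slots hold cells. Now I measure the cell positions.

```bash
python3 - <<'E'
from h import *
t=camera_model("top");B=np.array([.539,-.2676]);yaw=np.radians(-78.7)
for a,b in[((408.5,212.5),(465,201)),((414,235),(468.5,224)),((419,258.5),(475,247.5))]:
    A,C=at_z(t,a,.125),at_z(t,b,.125);M=(A+C)/2
    print(M.round(4),"len",np.linalg.norm(A-C).round(3),"dir",np.degrees(np.arctan2(*(C-A)[1::-1])).round(1),"box",(Rz(-yaw)@(M-[*B,0])).round(4))
m=camera_model("wrist");im=camera("wrist");P=[]
for d in nets.trace("wrist","cell_0_centre"):
    ys,xs=np.nonzero(d["mask"]);r=cv2.minAreaRect(np.c_[xs,ys].astype(np.float32));box=cv2.boxPoints(r)
    print(round(d["conf"],2),np.round(box).tolist(),[(Rz(-yaw)@(at_z(m,p,.125)-[*B,0])).round(3).tolist()[:2] for p in box])
m=camera_model("scene");camera("scene")
for d in nets.trace("scene","cell_0_centre"):
    ys,xs=np.nonzero(d["mask"]);top=[(int(x),int(ys[xs==x].min())) for x in(xs.min()+2,(xs.min()+xs.max())//2,xs.max()-2)]
    print("scene",round(d["conf"],2),top,[(Rz(-yaw)@(at_z(m,p,.125)-[*B,0])).round(3).tolist()[:2] for p in top])
E
```

```text
[ 0.5956 -0.2599  0.125 ] len 0.146 dir -79.6 box [0.0035 0.057  0.125 ]
[ 0.5371 -0.268   0.125 ] len 0.14 dir -79.8 box [ 1.00e-04 -2.00e-03  1.25e-01]
[ 0.4775 -0.2791  0.125 ] len 0.142 dir -80.1 box [-0.0007 -0.0626  0.125 ]
0.57 [[393.0, 163.0], [393.0, 154.0], [518.0, 158.0], [518.0, 167.0]] [[0.086, -0.055], [0.087, -0.066], [-0.067, -0.063], [-0.068, -0.053]]
scene 0.88 [(402, 288), (440, 298), (479, 310)] [[-0.07, -0.058], [0.001, -0.057], [0.071, -0.061]]
scene 0.43 [(365, 300), (466, 249), (567, 215)] [[-0.115, -0.12], [-0.002, 0.126], [0.16, 0.366]]
```

```bash
cat >> h.py <<'E'
BX=np.array([.539,-.2676]);BY=-78.7
def bw(x,y): 
    a=np.radians(BY); return BX+x*np.array([np.cos(a),np.sin(a)])+y*np.array([-np.sin(a),np.cos(a)])
E
python3 - <<'E'
from h import *
for y in(-.06,0,.06): print(y,bw(.003,y).round(4))
C=bw(.003,-.06)
plan([((*C,.30),down(11.3),.35,2),((*C,.11),down(11.3),.35,1),((*C,.07),down(11.3),.35,1)])
E
```

```text
-0.06 [ 0.4808 -0.2823]
0 [ 0.5396 -0.2705]
0.06 [ 0.5984 -0.2588]
  x6: 0.35 0.15 0.405 0.111 0 0 0.99
  x6: 0.35 0.39 0.183 0.11 0 0 0.99
  x3: 0.35 0.011 -0.003 0.003 0 0 0.026
  x5: 0.35 0 0 0.95 0 0 0
  x2: 0.35 0 0 0.2 0 0 0
end [ 0.481 -0.282  0.07 ]
```

Emit:
step_arm(targets="0.35 0.15 0.405 0 0 0 0.99;0.35 0.15 0.405 0 0 0 0.99;0.35 0.15 0.405 0 0 0 0.99;0.35 0.15 0.405 0 0 0 0.99;0.35 0.15 0.405 0 0 0 0.99;0.35 0.15 0.405 0 0 0 0.99")

```text
time: 25.45
tool_pos: [0.5274, -0.3574, 0.345]
ee_rot: [[-0.837, 0.547, 0.0], [0.547, 0.837, -0.0], [-0.0, -0.0, -1.0]]
wrist_force: [0.9, 0.2, 0.0]
grip_width: 0.0325
```

Emit:
step_arm(targets="0.35 0.4 0.183 0.22 0 0 1;0.35 0.4 0.183 0.22 0 0 1;0.35 0.4 0.183 0.22 0 0 1;0.35 0.4 0.183 0.22 0 0 1;0.35 0.4 0.183 0.22 0 0 1;0.35 0.4 0.183 0.22 0 0 1;0.35 0.4 0.183 0.22 0 0 1")

```text
time: 26.15
tool_pos: [0.4802, -0.2832, 0.3009]
ee_rot: [[-0.211, 0.977, 0.0], [0.977, 0.211, -0.0], [-0.0, 0.0, -1.0]]
wrist_force: [0.5, -0.2, 0.3]
grip_width: 0.0323
```

Emit:
step_arm(targets="0.35 0 0 0.95 0 0 0;0.35 0 0 0.95 0 0 0;0.35 0 0 0.95 0 0 0;0.35 0 0 0.95 0 0 0;0.35 0 0 0.95 0 0 0")

```text
time: 26.65
tool_pos: [0.478, -0.2818, 0.1055]
ee_rot: [[-0.212, 0.977, -0.007], [0.977, 0.212, 0.004], [0.006, -0.006, -1.0]]
wrist_force: [-0.5, 0.2, 0.2]
grip_width: 0.0322
```

```bash
python3 - <<'E'
from h import *
o=arm.get_obs();print(o["tool_pos"],o["wrist_force"],np.degrees(np.arctan2(o["ee_rot"][1,1],o["ee_rot"][0,1])))
plan([((*bw(.003,-.06),.08),down(11.3),.35,1)])
E
```

```text
[ 0.47799259 -0.28179927  0.10547443] [-0.5091239   0.22353646  0.17026691] 12.233808447742101
  x2: 0.35 -0.006 0.014 0.127 -0.007 -0.007 0.021
end [ 0.481 -0.282  0.08 ]
```

Emit:
step_arm(targets="0.35 0 0.003 0.08 0 0 0.02;0.35 0 0.003 0.15 0 0 0.02;0.35 0 0.003 0.2 0 0 0.02;0.35 0 0.003 0.2 0 0 0.02;0.35 0 0.003 0.2 0 0 0.02;0.35 0 0.003 0.2 0 0 0.02")

```text
time: 27.25
tool_pos: [0.4811, -0.2833, 0.0717]
ee_rot: [[-0.193, 0.981, 0.001], [0.981, 0.193, -0.001], [-0.001, 0.001, -1.0]]
wrist_force: [0.1, -0.9, 1.3]
grip_width: 0.0328
```

Emit:
step_arm(targets="0 0 0 0 0 0 0;0 0 0 0 0 0 0;0 0 0 0 0 0 0;0 0 0 0 0 0 0;0 0 0 0 0 0 0;0 0 0 0 0 0 0", grip_force=12)

```text
time: 27.85
tool_pos: [0.4809, -0.2831, 0.071]
ee_rot: [[-0.193, 0.981, 0.0], [0.981, 0.193, -0.0], [-0.0, 0.0, -1.0]]
wrist_force: [0.0, 0.9, 2.5]
grip_width: 0.009
```

Gripped at 9.0 mm. Lift it and re-measure the rack.

Emit:
step_arm(targets="0 0 0 -0.1 0 0 0;0 0 0 -0.3 0 0 0;0 0 0 -0.5 0 0 0;0 0 0 -0.7 0 0 0;0 0 0 -0.9 0 0 0;0 0 0 -1 0 0 0;0 0 0 -1 0 0 0;0 0 0 -1 0 0 0")

```text
time: 28.65
tool_pos: [0.4807, -0.283, 0.27]
ee_rot: [[-0.193, 0.981, -0.001], [0.981, 0.193, 0.0], [0.0, -0.0, -1.0]]
wrist_force: [-0.3, 0.1, -1.4]
grip_width: 0.0086
```

```bash
cat >> h.py <<'E'
def rack(prior=(.518,.2505,1.2277),cams=("scene","top")):
    obs=[]
    for c in cams:
        camera(c);m=camera_model(c);ds=nets.landmark_of(c,"rest_0")
        for d in ds:
            if d["conf"]<.5: continue
            w=at_z(m,d["uv"],.08); L=Rz(-prior[2])@(w-[prior[0],prior[1],0])
            x=min((-.17,-.085,0,.085),key=lambda v:abs(v-L[0]))
            print(c,round(d["conf"],2),L.round(3)[:2],end="; ")
            if x>-.1 and abs(L[0]-x)<.03 and abs(L[1])<.04: obs.append((m,(x,0,.08),d["uv"]))
    r=fit(obs,prior);print();print("rack",r[0].round(4),np.degrees(r[0][2]).round(1),"res",np.abs(r[1]).max());return r[0]
def place(rk,rx,foot=-.030,th=17,h=0,zg=.071,ry=0,plate=.008,up=0,dx=0):
    t=np.radians(th);X=Rz(rk[2])[:,0];Y=Rz(rk[2])[:,1];Z=np.array([0,0,1.])
    n=np.cos(t)*X-np.sin(t)*Z;u=np.sin(t)*X+np.cos(t)*Z
    F=np.array([rk[0],rk[1],0])+X*(rx+foot+dx)+Y*ry+Z*plate
    return F-.0045*n+(zg-.006)*u+Z*h+u*up, np.c_[np.cross(n,-u),n,-u]
E
python3 - <<'E'
from h import *
o=arm.get_obs();print(o["time"],o["tool_pos"],o["grip_width"],o["wrist_force"])
rk=rack()
p,R=place(rk,-.085,h=.10);print(p)
q,_=place(rk,-.085,h=.006)
plan([((.42,-.05,.272),down(40),0,1),((p[0],p[1],.272),R,0,2),(p,R,0,2),(q,R,0,2)])
E
```

```text
28.65 [ 0.48072261 -0.28304435  0.26995027] 0.008598101980472929 [-0.28203655  0.09546598 -1.39354816]
scene 0.79 [ 0.083 -0.02 ]; scene 0.67 [ 0.028 -0.031]; scene 0.61 [-0.066 -0.019]; top 0.7 [-0.064 -0.029]; top 0.68 [ 0.014 -0.029]; 
rack [0.5493 0.2588 1.1954] 68.5 res 4.1
[0.51256909 0.16550047 0.17147548]
  x5: 0 0.99 -0.059 -0.01 -0.001 -0.002 -0.529
  x2: 0 0.198 0.074 -0.002 0 0 -0.112
  x5: 0 0.5 0.99 0 0.35 -0.089 -0.595
  x3: 0 0 0.061 -0.018 0.02 -0.005 -0.034
  x5: 0 -0.001 0.147 0.481 0 0 0
  x4: 0 0 0.137 0.449 0 0 0
end [0.513 0.165 0.078]
```

The nets suggest the rack has been knocked about 3 cm, with noisy values. I'll move closer, staying off to the side, and measure with all cameras.

Emit:
step_arm(targets="0 0.99 -0.059 -0.2 0 0 -0.529;0 0.99 -0.059 -0.2 0 0 -0.529;0 0.99 -0.059 -0.2 0 0 -0.529;0 0.99 -0.059 -0.2 0 0 -0.529;0 0.99 -0.059 -0.2 0 0 -0.529")

```text
time: 29.35
tool_pos: [0.43, -0.0874, 0.3123]
ee_rot: [[-0.576, 0.817, 0.003], [0.817, 0.576, 0.0], [-0.001, 0.002, -1.0]]
wrist_force: [-0.1, -1.1, -0.3]
grip_width: 0.0086
```

Emit:
step_arm(targets="0 0.2 0.4 -0.25 0 0 -0.6;0 0.2 0.4 -0.25 0 0 -0.6;0 0.2 0.4 -0.25 0 0 -0.6;0 0.2 0.4 -0.25 0 0 -0.6;0 0.2 0.4 -0.25 0 0 -0.6;0 0.2 0.4 -0.25 0 0 -0.6")

```text
time: 29.95
tool_pos: [0.4734, -0.0133, 0.36]
ee_rot: [[-0.88, 0.475, -0.001], [0.475, 0.88, -0.0], [0.001, -0.001, -1.0]]
wrist_force: [0.2, 0.5, -0.3]
grip_width: 0.0084
```

```bash
python3 - <<'E'
from h import *
o=arm.get_obs();print(o["time"],o["tool_pos"],o["grip_width"])
rack((.549,.259,1.1954),("scene","top","wrist"));rack((.549,.259,1.1954),("wrist",))
for c in("scene","top","wrist"):
    im=camera(c);m=camera_model(c)
    for d in nets.landmark_of(c,"rack_base"): print(c,"base",round(d["conf"],2),np.round(d["uv"]),at_z(m,d["uv"],0).round(3))
    for d in nets.trace(c,"rack_base")[:1]: print(c,"trace",round(d["conf"],2),d["extent"])
a=cv2.resize(im,(400,300));b=cv2.resize(camera("top")[170:320,170:370],(400,300))
cv2.imwrite("pics/c12.png",np.hstack([a,b])[:,:,::-1])
E
```

```text
29.95 [ 0.47335459 -0.01329085  0.36004229] 0.00844687512517383
scene 0.91 [0.078 0.005]; scene 0.67 [0.001 0.004]; scene 0.66 [-0.093  0.009]; top 0.78 [-0.004 -0.004]; top 0.72 [-0.091 -0.008]; top 0.57 [0.084 0.006]; wrist 0.93 [-0.089 -0.005]; wrist 0.92 [0.087 0.001]; wrist 0.91 [0.001 0.   ]; 
rack [0.5489 0.2578 1.2304] 70.5 res 3.6
wrist 0.97 [-0.09  -0.004]; wrist 0.79 [-0.002  0.003]; wrist 0.6 [0.08  0.003]; 
rack [0.5473 0.255  1.2363] 70.8 res 2.5
scene base 0.66 [249. 249.] [0.542 0.253 0.   ]
scene base 0.66 [448. 307.] [ 0.627 -0.233  0.   ]
scene trace 0.97 [192.0, 193.6, 135.4, 103.7]
top base 0.75 [242. 236.] [0.553 0.259 0.   ]
top trace 0.68 [192.6, 188.0, 117.7, 98.8]
wrist base 0.84 [492. 160.] [0.548 0.254 0.   ]
wrist trace 0.96 [371.3, 80.0, 210.7, 166.0]
```

View pics/c12.png

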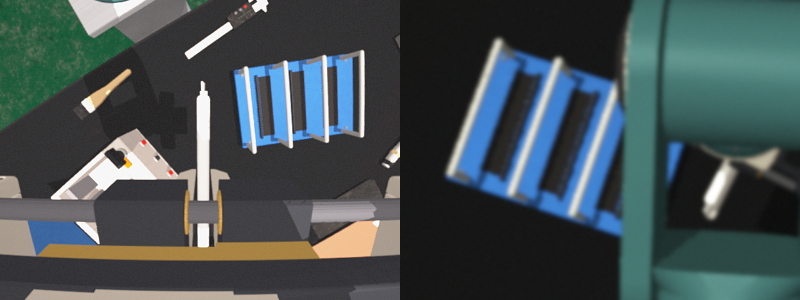

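The rack is confirmed knocked to about (0.548, 0.256), yaw 70.6°; the wrist view shows it clearly with bars at 249, 287, 326, 362 in the crop. Placing the first cell at rest_0.

```bash
python3 - <<'E'
from h import *
rk=(.5483,.256,1.232)
p,R=place(rk,-.085,h=.10);q,_=place(rk,-.085,h=.008);print(p,q)
plan([((p[0],p[1],.30),R,0,2),(p,R,0,3),(q,R,0,3)])
E
```

```text
[0.51496535 0.16140226 0.17147548] [0.51496535 0.16140226 0.07947548]
  x6: 0 0.226 0.864 0.304 0.377 -0.028 -0.191
  x6: 0 0 0.188 0.615 0 0 0
  x5: 0 0 0.135 0.44 0 0 0
end [0.515 0.161 0.079]
```

Emit:
step_arm(targets="0 0.226 0.864 0.304 0.377 -0.028 -0.191;0 0.226 0.864 0.304 0.377 -0.028 -0.191;0 0.226 0.864 0.304 0.377 -0.028 -0.191;0 0.226 0.864 0.304 0.377 -0.028 -0.191;0 0.226 0.864 0.304 0.377 -0.028 -0.191;0 0.226 0.864 0.304 0.377 -0.028 -0.191;0 0.226 0.864 0.304 0.377 -0.028 -0.191")

```text
time: 31.55
tool_pos: [0.515, 0.1605, 0.3007]
ee_rot: [[-0.943, 0.318, -0.097], [0.332, 0.902, -0.275], [-0.0, -0.292, -0.956]]
wrist_force: [0.2, -0.6, -1.5]
grip_width: 0.0088
```

Emit:
step_arm(targets="0 0 0.1 0.32 0 0 0;0 0 0.188 0.615 0 0 0;0 0 0.188 0.615 0 0 0;0 0 0.188 0.615 0 0 0;0 0 0.188 0.615 0 0 0;0 0 0.188 0.615 0 0 0;0 0 0.188 0.615 0 0 0")

```text
time: 32.25
tool_pos: [0.5157, 0.1613, 0.1737]
ee_rot: [[-0.943, 0.319, -0.095], [0.333, 0.902, -0.274], [-0.002, -0.29, -0.957]]
wrist_force: [-0.0, 0.0, -0.8]
grip_width: 0.0089
```

Emit:
step_arm(targets="0 0 0.03 0.1 0 0 0;0 0 0.06 0.2 0 0 0;0 0 0.09 0.3 0 0 0;0 0 0.11 0.36 0 0 0;0 0 0.125 0.41 0 0 0;0 0 0.135 0.44 0 0 0;0 0 0.135 0.44 0 0 0;0 0 0.135 0.44 0 0 0")

```text
time: 33.05
tool_pos: [0.5153, 0.1615, 0.0801]
ee_rot: [[-0.943, 0.318, -0.097], [0.332, 0.902, -0.275], [-0.0, -0.292, -0.956]]
wrist_force: [0.7, 0.4, -0.8]
grip_width: 0.0087
```

```bash
python3 - <<'E'
from h import *
o=arm.get_obs();print(o["time"],o["tool_pos"],o["grip_width"],o["wrist_force"])
rack((.548,.256,1.232),("scene","top"))
rk=(.5483,.256,1.232)
for h in(.004,.0,-.004):
    q,R=place(rk,-.085,h=h);plan([(q,R,0)])
E
```

```text
33.05 [0.51527161 0.16151174 0.08009654] 0.008671712336942044 [ 0.70881617  0.41069206 -0.82752167]
scene 0.79 [ 0.015 -0.007]; top 0.92 [-0.008 -0.003]; top 0.74 [0.081 0.003]; 
rack [0.5478 0.2524 1.2748] 73.0 res 3.7
  x2: 0 0.001 0.006 0.022 0.001 0 0
end [0.515 0.161 0.075]
  x2: 0 0.001 0.012 0.041 0.001 0 0
end [0.515 0.161 0.071]
  x2: 0 0.001 0.017 0.06 0.001 0 0
end [0.515 0.161 0.067]
```

Emit:
step_arm(targets="0 0 0.006 0.02 0 0 0;0 0 0.009 0.03 0 0 0;0 0 0.009 0.03 0 0 0")

```text
time: 33.55
tool_pos: [0.5147, 0.1613, 0.0726]
ee_rot: [[-0.943, 0.317, -0.098], [0.332, 0.902, -0.276], [0.001, -0.293, -0.956]]
wrist_force: [-0.8, -0.1, -1.3]
grip_width: 0.0088
```

Emit:
step_arm(targets="0 0 0.002 0.006 0 0 0;0 0 0.003 0.01 0 0 0;0 0 0.003 0.01 0 0 0")

```text
time: 33.85
tool_pos: [0.5155, 0.1615, 0.0717]
ee_rot: [[-0.943, 0.318, -0.096], [0.332, 0.902, -0.275], [-0.001, -0.292, -0.957]]
wrist_force: [3.2, 0.2, 4.5]
grip_width: 0.0086
```

Contact at the predicted height. Release and back off along the tool axis.

Emit:
step_arm(targets="0.1 0 0 0 0 0 0;0.2 0 0 0 0 0 0;0.25 0 0 0 0 0 0;0.25 0 0 0 0 0 0;0.25 0 0 -0.1 0 0 0;0.25 0 0 -0.25 0 0 0;0.25 0 0 -0.5 0 0 0;0.25 0 0 -0.75 0 0 0;0.25 0 0 -0.75 0 0 0")

```text
time: 34.75
tool_pos: [0.5313, 0.2045, 0.221]
ee_rot: [[-0.943, 0.319, -0.09], [0.331, 0.903, -0.272], [-0.005, -0.287, -0.958]]
wrist_force: [-0.2, -0.8, -1.3]
grip_width: 0.0231
```

```bash
cat >> h.py <<'E'
def cells(rk,cams=("scene","top","wrist")):
    for c in cams:
        camera(c);m=camera_model(c)
        for d in nets.landmark_of(c,"cell_0_centre"):
            w=at_z(m,d["uv"],.065);print(c,"cell",round(d["conf"],2),np.round(d["uv"]),"rack xy",(Rz(-rk[2])@(w-[rk[0],rk[1],0]))[:2].round(3))
E
python3 - <<'E'
from h import *
o=arm.get_obs();print(o["time"],o["tool_pos"],o["grip_width"],o["wrist_force"])
rk=(.5483,.256,1.232);cells(rk)
C=bw(.003,0);S=(o["tool_pos"],o["ee_rot"])
plan([((.47,.02,.30),down(35),.35,0),((*C,.27),down(11.3),.35,3),((*C,.071),down(11.3),.35,3)])
E
```

```text
34.75 [0.53134813 0.20454368 0.22103808] 0.02313322661133198 [-0.16058874 -0.77286229 -1.28156628]
scene cell 0.87 [266. 240.] rack xy [-0.088 -0.002]
top cell 0.62 [271. 247.] rack xy [-0.095  0.006]
top cell 0.23 [431. 213.] rack xy [-0.468 -0.211]
wrist cell 0.71 [329. 220.] rack xy [-0.098 -0.001]
  x5: 0.35 -0.022 -0.99 -0.127 -0.349 0.11 0.745
  x1: 0.35 -0.028 -0.04 -0.022 -0.019 0.006 0.04
  x5: 0.35 -0.99 -0.391 0.107 0 0 0.375
  x5: 0.35 -0.428 -0.034 0.043 0 0 0.152
  x5: 0.35 -0.001 0 0.99 0 0 0
  x4: 0.35 0 0 0.005 0 0 0
end [ 0.54  -0.271  0.071]
```

Emit:
step_arm(targets="0.35 -0.022 -0.99 -0.127 -0.349 0.11 0.745;0.35 -0.022 -0.99 -0.127 -0.349 0.11 0.745;0.35 -0.022 -0.99 -0.127 -0.349 0.11 0.745;0.35 -0.022 -0.99 -0.127 -0.349 0.11 0.745;0.35 -0.022 -0.99 -0.127 -0.349 0.11 0.745")

```text
time: 35.55
tool_pos: [0.4722, 0.0251, 0.2997]
ee_rot: [[-0.59, 0.807, -0.002], [0.807, 0.59, -0.01], [-0.007, -0.008, -1.0]]
wrist_force: [-0.0, 0.8, -0.4]
grip_width: 0.0327
```

Emit:
step_arm(targets="0.35 -1 -0.4 0.1 -0.02 0 0.41;0.35 -1 -0.4 0.1 -0.02 0 0.41;0.35 -1 -0.4 0.1 -0.02 0 0.41;0.35 -1 -0.4 0.1 -0.02 0 0.41;0.35 -1 -0.4 0.1 -0.02 0 0.41;0.35 -1 -0.4 0.1 -0.02 0 0.41")

```text
time: 36.15
tool_pos: [0.5287, -0.1805, 0.2768]
ee_rot: [[-0.312, 0.95, 0.003], [0.95, 0.312, -0.003], [-0.004, 0.002, -1.0]]
wrist_force: [-0.5, 0.5, -0.6]
grip_width: 0.0326
```

Emit:
step_arm(targets="0.35 -0.45 -0.06 0 0 0 0.15;0.35 -0.45 -0.06 0 0 0 0.15;0.35 -0.45 -0.06 0 0 0 0.15;0.35 -0.45 -0.06 0 0 0 0.15;0.35 -0.45 -0.06 0 0 0 0.15;0.35 -0.45 -0.06 0 0 0 0.15")

```text
time: 36.75
tool_pos: [0.546, -0.2664, 0.2795]
ee_rot: [[-0.203, 0.979, 0.007], [0.979, 0.203, -0.004], [-0.006, 0.006, -1.0]]
wrist_force: [0.4, 0.6, -0.3]
grip_width: 0.0327
```

```bash
python3 - <<'E'
from h import *
C=bw(.003,0);print(arm.get_obs()["tool_pos"])
plan([((*C,.26),down(11.3),.35,2),((*C,.071),down(11.3),.35,4)])
E
```

```text
[ 0.54600009 -0.26640418  0.27952266]
  x3: 0.35 -0.013 -0.036 0.097 0.007 0.007 0.009
  x8: 0.35 0 0 0.945 0 0 0
end [ 0.54  -0.271  0.071]
```

Emit:
step_arm(targets="0.35 -0.013 -0.036 0.097 0.007 0.007 0.009;0.35 -0.013 -0.036 0.4 0.007 0.007 0.009;0.35 -0.013 -0.036 0.6 0.007 0.007 0.009;0.35 -0.013 -0.036 0.6 0.007 0.007 0.009;0.35 -0.013 -0.036 0.6 0.007 0.007 0.009")

```text
time: 37.25
tool_pos: [0.5403, -0.2717, 0.1604]
ee_rot: [[-0.195, 0.981, -0.0], [0.981, 0.195, 0.0], [0.0, -0.0, -1.0]]
wrist_force: [0.3, -0.4, 1.7]
grip_width: 0.0328
```

```bash
python3 - <<'E'
from h import *
C=bw(.003,0);o=arm.get_obs();print(o["tool_pos"],o["wrist_force"])
plan([((*C,.071),down(11.3),.35,3)])
E
```

```text
[ 0.54027624 -0.27168693  0.16044824] [ 0.3244058  -0.43965856  1.68106968]
  x5: 0.35 0.006 -0.002 0.447 0 0 -0.001
end [ 0.54  -0.271  0.071]
```

Emit:
step_arm(targets="0.35 0.006 -0.002 0.15 0 0 0;0.35 0.006 -0.002 0.3 0 0 0;0.35 0.006 -0.002 0.4 0 0 0;0.35 0.006 -0.002 0.447 0 0 0;0.35 0.006 -0.002 0.447 0 0 0;0 0.006 -0.002 0.447 0 0 0;0 0.006 -0.002 0.447 0 0 0;0 0.006 -0.002 0.447 0 0 0;0 0.006 -0.002 0.447 0 0 0;0 0.006 -0.002 0.447 0 0 0")

```text
time: 38.25
tool_pos: [0.5399, -0.2714, 0.0706]
ee_rot: [[-0.195, 0.981, 0.001], [0.981, 0.195, -0.001], [-0.001, 0.001, -1.0]]
wrist_force: [-0.3, 0.9, 5.8]
grip_width: 0.0086
```

Emit:
step_arm(targets="0 0 0 0 0 0 0;0 0 0 -0.15 0 0 0;0 0 0 -0.35 0 0 0;0 0 0 -0.55 0 0 0;0 0 0 -0.75 0 0 0;0 0 0 -0.95 0 0 0;0 0 0 -1 0 0 0;0 0 0 -1 0 0 0;0 0 0 -1 0 0 0")

```text
time: 39.15
tool_pos: [0.5393, -0.2711, 0.268]
ee_rot: [[-0.195, 0.981, -0.002], [0.981, 0.195, 0.001], [0.001, -0.002, -1.0]]
wrist_force: [-0.3, 0.7, -1.7]
grip_width: 0.0088
```

```bash
python3 - <<'E'
from h import *
o=arm.get_obs();print(o["time"],o["tool_pos"],o["grip_width"],o["wrist_force"])
plan([((.49,-.02,.33),down(62),0,2)])
E
```

```text
39.15 [ 0.53931435 -0.27110386  0.26796735] 0.008796558453735066 [-0.34529683  0.73500883 -1.67862837]
  x5: 0 0.99 0.001 -0.239 -0.001 -0.002 -0.873
  x4: 0 0.224 0.184 -0.07 0 0 -0.255
end [ 0.49 -0.02  0.33]
```

Emit:
step_arm(targets="0 0.99 0 -0.239 0 0 -0.873;0 0.99 0 -0.239 0 0 -0.873;0 0.99 0 -0.239 0 0 -0.873;0 0.99 0 -0.239 0 0 -0.873;0 0.99 0 -0.239 0 0 -0.873;0 0.99 0 -0.239 0 0 -0.873")

```text
time: 39.75
tool_pos: [0.5007, -0.0758, 0.3162]
ee_rot: [[-0.774, 0.633, -0.002], [0.633, 0.774, 0.0], [0.001, -0.001, -1.0]]
wrist_force: [-0.2, 0.2, -1.5]
grip_width: 0.0089
```

Emit:
step_arm(targets="0 0.224 0.184 -0.07 0 0 -0.255;0 0.224 0.184 -0.07 0 0 -0.255;0 0.224 0.184 -0.07 0 0 -0.255;0 0.224 0.184 -0.07 0 0 -0.255")

```text
time: 40.15
tool_pos: [0.49, -0.021, 0.33]
ee_rot: [[-0.881, 0.473, -0.002], [0.473, 0.881, -0.0], [0.002, -0.001, -1.0]]
wrist_force: [0.2, -0.2, -0.9]
grip_width: 0.0089
```

```bash
python3 - <<'E'
from h import *
o=arm.get_obs();print(o["time"],o["tool_pos"],o["grip_width"])
rk=(.5483,.256,1.232)
rack(rk,("wrist",));rack(rk,("top","scene","wrist"));cells(rk)
o=arm.get_obs()
p,R=place(rk,0,h=.10,zg=.0706);q,_=place(rk,0,h=.006,zg=.0706);print(p,q)
plan([((p[0],p[1],.30),R,0,2),(p,R,0,3),(q,R,0,3)])
E
```

```text
40.15 [ 0.49004624 -0.02100312  0.33003414] 0.008940214137959215
wrist 0.84 [ 0.08  -0.001]; wrist 0.62 [ 0. -0.]; 
rack [0.5476 0.2542 1.2146] 69.6 res 1.9
top 0.84 [ 0.002 -0.003]; top 0.65 [-0.082 -0.002]; top 0.64 [0.079 0.005]; scene 0.64 [0.078 0.005]; scene 0.62 [ 0.017 -0.001]; wrist 0.82 [0.086 0.001]; wrist 0.74 [ 0.002 -0.002]; 
rack [0.5497 0.257  1.2577] 72.1 res 3.1
scene cell 0.88 [266. 240.] rack xy [-0.089 -0.   ]
top cell 0.74 [274. 248.] rack xy [-0.103  0.005]
wrist cell 0.63 [452. 156.] rack xy [-0.102  0.001]
[0.54317641 0.24146017 0.17109296] [0.54317641 0.24146017 0.07709296]
  x5: 0 0.293 0.99 0.122 0.292 -0.022 -0.147
  x4: 0 0.052 0.298 -0.033 0.085 -0.007 -0.043
  x6: 0 0 0.188 0.616 0 0 0
  x5: 0 0.001 0.138 0.45 0 0 0
end [0.543 0.241 0.077]
```

The rack is unchanged. Placing at rest_1.

Emit:
step_arm(targets="0 0.293 0.99 0.122 0.292 -0.022 -0.147;0 0.293 0.99 0.122 0.292 -0.022 -0.147;0 0.293 0.99 0.122 0.292 -0.022 -0.147;0 0.293 0.99 0.122 0.292 -0.022 -0.147;0 0.293 0.99 0.122 0.292 -0.022 -0.147;0 0.293 0.99 0.122 0.292 -0.022 -0.147")

```text
time: 41.45
tool_pos: [0.5313, 0.1856, 0.3053]
ee_rot: [[-0.933, 0.351, -0.081], [0.361, 0.908, -0.214], [-0.001, -0.229, -0.973]]
wrist_force: [-0.2, 0.0, -0.8]
grip_width: 0.0087
```

Emit:
step_arm(targets="0 0.052 0.298 -0.033 0.085 -0.007 -0.043;0 0.052 0.298 -0.033 0.085 -0.007 -0.043;0 0.052 0.298 -0.033 0.085 -0.007 -0.043;0 0.052 0.298 -0.033 0.085 -0.007 -0.043;0 0.052 0.298 -0.033 0.085 -0.007 -0.043")

```text
time: 41.95
tool_pos: [0.5432, 0.2402, 0.3009]
ee_rot: [[-0.943, 0.319, -0.096], [0.333, 0.902, -0.275], [-0.001, -0.291, -0.957]]
wrist_force: [0.3, -0.7, 0.0]
grip_width: 0.009
```

Emit:
step_arm(targets="0 0 0.09 0.3 0 0 0;0 0 0.188 0.616 0 0 0;0 0 0.188 0.616 0 0 0;0 0 0.188 0.616 0 0 0;0 0 0.188 0.616 0 0 0;0 0 0.188 0.616 0 0 0")

```text
time: 42.55
tool_pos: [0.5441, 0.2413, 0.1741]
ee_rot: [[-0.943, 0.319, -0.094], [0.333, 0.902, -0.274], [-0.003, -0.29, -0.957]]
wrist_force: [-0.1, 0.4, -0.9]
grip_width: 0.009
```

Emit:
step_arm(targets="0 0 0.03 0.1 0 0 0;0 0 0.06 0.2 0 0 0;0 0 0.09 0.3 0 0 0;0 0 0.11 0.36 0 0 0;0 0 0.125 0.41 0 0 0;0 0 0.138 0.45 0 0 0;0 0 0.138 0.45 0 0 0;0 0 0.138 0.45 0 0 0")

```text
time: 43.35
tool_pos: [0.5435, 0.2416, 0.0776]
ee_rot: [[-0.943, 0.318, -0.096], [0.332, 0.902, -0.276], [-0.001, -0.292, -0.956]]
wrist_force: [-0.3, 1.1, -0.6]
grip_width: 0.0088
```

```bash
python3 - <<'E'
from h import *
o=arm.get_obs();print(o["time"],o["tool_pos"],o["grip_width"],o["wrist_force"])
rk=(.5483,.256,1.232);rack(rk,("scene","top"))
q,R=place(rk,0,h=0,zg=.0706);print(q);plan([(q,R,0)])
E
```

```text
43.35 [0.54349356 0.24156322 0.0776343 ] 0.00875994353789885 [-0.29156773  1.12735066 -0.61025668]
scene 0.86 [ 0.097 -0.002]; top 0.56 [-0.081 -0.006]; 
rack [0.5528 0.2601 1.2661] 72.5 res 1.3
[0.54317641 0.24146017 0.07109296]
  x2: 0 0.001 0.009 0.031 0.001 0.001 0
end [0.543 0.242 0.071]
```

Emit:
step_arm(targets="0 0 0.005 0.018 0 0 0;0 0 0.008 0.026 0 0 0;0 0 0.009 0.031 0 0 0;0 0 0.009 0.031 0 0 0")

```text
time: 43.95
tool_pos: [0.544, 0.2414, 0.0714]
ee_rot: [[-0.943, 0.318, -0.095], [0.332, 0.902, -0.276], [-0.002, -0.291, -0.957]]
wrist_force: [4.1, -0.4, 5.4]
grip_width: 0.0087
```

Emit:
step_arm(targets="0.1 0 0 0 0 0 0;0.2 0 0 0 0 0 0;0.25 0 0 0 0 0 0;0.25 0 0 0 0 0 0;0.25 0 0 -0.1 0 0 0;0.25 0 0 -0.25 0 0 0;0.25 0 0 -0.5 0 0 0;0.25 0 0 -0.75 0 0 0;0.25 0 0 -0.75 0 0 0;0.25 0 0 -0.75 0 0 0")

```text
time: 44.95
tool_pos: [0.558, 0.2831, 0.2146]
ee_rot: [[-0.943, 0.318, -0.096], [0.332, 0.902, -0.275], [-0.001, -0.291, -0.957]]
wrist_force: [-1.3, 0.1, -1.3]
grip_width: 0.0231
```

```bash
python3 - <<'E'
from h import *
rk=(.5483,.256,1.232);cells(rk)
o=arm.get_obs();print(o["time"],o["tool_pos"])
C=bw(.003,.06)
plan([((.50,.05,.32),down(40),.35,1),((*C,.27),down(11.3),.35,3)])
E
```

```text
scene cell 0.64 [263. 241.] rack xy [-0.089  0.007]
scene cell 0.39 [561. 229.] rack xy [-0.417 -0.597]
top cell 0.66 [272. 249.] rack xy [-0.098  0.012]
wrist cell 0.67 [255. 217.] rack xy [-0.1   -0.002]
45.25 [0.55744303 0.28236737 0.21290187]
  x5: 0.35 -0.088 -0.99 -0.124 -0.283 0.076 0.516
  x3: 0.35 -0.138 -0.255 -0.107 -0.087 0.024 0.159
  x5: 0.35 -0.99 -0.407 0.165 0 0 0.421
  x6: 0.35 -0.55 -0.032 0.085 0 0 0.217
end [ 0.598 -0.259  0.27 ]
```

Emit:
step_arm(targets="0.35 -0.088 -0.99 -0.124 -0.283 0.076 0.516;0.35 -0.088 -0.99 -0.124 -0.283 0.076 0.516;0.35 -0.088 -0.99 -0.124 -0.283 0.076 0.516;0.35 -0.088 -0.99 -0.124 -0.283 0.076 0.516;0.35 -0.088 -0.99 -0.124 -0.283 0.076 0.516")

```text
time: 45.75
tool_pos: [0.5132, 0.1009, 0.2994]
ee_rot: [[-0.73, 0.683, -0.03], [0.683, 0.728, -0.06], [-0.019, -0.064, -0.998]]
wrist_force: [0.5, 0.0, 0.7]
grip_width: 0.0322
```

Emit:
step_arm(targets="0.35 -0.138 -0.255 -0.107 -0.087 0.024 0.159;0.35 -0.138 -0.255 -0.107 -0.087 0.024 0.159;0.35 -0.138 -0.255 -0.107 -0.087 0.024 0.159")

```text
time: 46.05
tool_pos: [0.5001, 0.0491, 0.3214]
ee_rot: [[-0.642, 0.767, 0.002], [0.767, 0.642, 0.0], [-0.001, 0.002, -1.0]]
wrist_force: [-0.4, 0.6, -0.7]
grip_width: 0.0323
```

Emit:
step_arm(targets="0.35 -0.99 -0.407 0.165 0 0 0.421;0.35 -0.99 -0.407 0.165 0 0 0.421;0.35 -0.99 -0.407 0.165 0 0 0.421;0.35 -0.99 -0.407 0.165 0 0 0.421;0.35 -0.99 -0.407 0.165 0 0 0.421;0.35 -0.99 -0.407 0.165 0 0 0.421")

```text
time: 46.65
tool_pos: [0.5659, -0.1543, 0.2851]
ee_rot: [[-0.359, 0.933, -0.003], [0.933, 0.359, 0.002], [0.002, -0.002, -1.0]]
wrist_force: [-0.0, -0.4, 0.8]
grip_width: 0.0326
```

Emit:
step_arm(targets="0.35 -0.55 -0.032 0.085 0 0 0.217;0.35 -0.55 -0.032 0.085 0 0 0.217;0.35 -0.55 -0.032 0.085 0 0 0.217;0.35 -0.55 -0.032 0.085 0 0 0.217;0.35 -0.55 -0.032 0.085 0 0 0.217;0.35 -0.55 -0.032 0.085 0 0 0.217")

```text
time: 47.25
tool_pos: [0.599, -0.2566, 0.2717]
ee_rot: [[-0.198, 0.98, 0.002], [0.98, 0.198, 0.0], [-0.0, 0.002, -1.0]]
wrist_force: [-0.5, 0.3, 0.4]
grip_width: 0.0326
```

```bash
python3 - <<'E'
from h import *
rk=(.5483,.256,1.232);rack(rk,("scene","top"));cells(rk,("scene","top"))
o=arm.get_obs();print(o["time"],o["tool_pos"])
for c in("scene","top"):
    for d in nets.trace(c,"cell_0_centre"):print(c,round(d["conf"],2),np.round(d["extent"]))
C=bw(.003,.06)
plan([((*C,.16),down(11.3),.35,3)])
E
```

```text
scene 0.97 [0.082 0.006]; top 0.8 [-0.079  0.002]; top 0.8 [-0.004 -0.004]; top 0.69 [ 0.091 -0.004]; 
rack [0.5495 0.2595 1.2259] 70.2 res 3.4
scene cell 0.77 [267. 241.] rack xy [-0.093 -0.002]
top cell 0.76 [272. 247.] rack xy [-0.098  0.004]
47.65 [ 0.5987773  -0.25840509  0.27087031]
scene 0.92 [231. 210.  72.  64.]
top 0.93 [253. 212.  42.  65.]
top 0.71 [404. 211.  10.   6.]
top 0.58 [390. 189.  11.  24.]
  x6: 0.35 -0.001 -0.003 0.554 0.002 0 0
end [ 0.598 -0.259  0.16 ]
```

```bash
cat >> h.py <<'E'
def profile(rk,c="top",z=.1,ys=(-.05,0,.05)):
    g=camera(c).astype(int);m=camera_model(c)
    for y in ys:
        xs=np.arange(-.18,.125,.006)
        uv=proj(m,[Rz(rk[2])@np.array([x,y,z])+[rk[0],rk[1],0] for x in xs]).round().astype(int)
        print(c,y," ".join(f"{x*1000:.0f}:{g[v,u].min()}" for x,(u,v) in zip(xs,uv)))
E
python3 - <<'E'
from h import *
rk=(.5483,.256,1.232);profile(rk);profile(rk,"scene",.115)
E
```

```text
top -0.05 -180:98 -174:210 -168:183 -162:75 -156:65 -150:41 -144:54 -138:121 -132:173 -126:155 -120:158 -114:164 -108:172 -102:177 -96:182 -90:185 -84:214 -78:251 -72:223 -66:56 -60:101 -54:185 -48:141 -42:144 -36:148 -30:153 -24:159 -18:162 -12:167 -6:173 0:171 6:227 12:238 18:90 24:43 30:35 36:26 42:34 48:62 54:66 60:67 66:67 72:122 78:206 84:137 90:27 96:23 102:22 108:23 114:22 120:22
top 0 -180:95 -174:208 -168:200 -162:75 -156:62 -150:42 -144:53 -138:102 -132:166 -126:154 -120:159 -114:165 -108:170 -102:176 -96:183 -90:186 -84:205 -78:250 -72:238 -66:55 -60:121 -54:166 -48:139 -42:144 -36:148 -30:155 -24:161 -18:164 -12:168 -6:173 0:175 6:239 12:232 18:62 24:36 30:36 36:27 42:29 48:65 54:67 60:66 66:65 72:96 78:202 84:185 90:25 96:21 102:21 108:21 114:21 120:21
top 0.05 -180:81 -174:197 -168:160 -162:69 -156:66 -150:50 -144:53 -138:150 -132:169 -126:155 -120:160 -114:164 -108:172 -102:177 -96:182 -90:185 -84:191 -78:253 -72:193 -66:57 -60:108 -54:167 -48:142 -42:146 -36:150 -30:156 -24:160 -18:163 -12:169 -6:172 0:175 6:230 12:240 18:116 24:39 30:36 36:26 42:31 48:61 54:68 60:68
[... 558 characters left out ...]
233 -120:233 -114:233 -108:235 -102:236 -96:237 -90:238 -84:231 -78:237 -72:231 -66:255 -60:224 -54:223 -48:223 -42:223 -36:222 -30:227 -24:227 -18:227 -12:228 -6:226 0:228 6:229 12:233 18:246 24:198 30:216 36:155 42:22 48:20 54:21 60:28 66:21 72:24 78:24 84:22 90:25 96:24 102:23 108:22 114:25 120:26
scene 0.05 -180:230 -174:231 -168:230 -162:231 -156:233 -150:232 -144:232 -138:235 -132:234 -126:235 -120:237 -114:236 -108:237 -102:238 -96:239 -90:237 -84:238 -78:239 -72:242 -66:255 -60:228 -54:221 -48:224 -42:228 -36:227 -30:227 -24:229 -18:230 -12:229 -6:228 0:222 6:229 12:219 18:250 24:237 30:202 36:214 42:56 48:13 54:20 60:19 66:23 72:25 78:21 84:25 90:21 96:19 102:24 108:23 114:27 120:18
```

Both cells show in the image profile, identical, 85 mm apart and square. Third cell now.

Emit:
step_arm(targets="0.35 0 -0.003 0.25 0 0 0;0.35 0 -0.003 0.5 0 0 0;0.35 0 -0.003 0.75 0 0 0;0.35 0 -0.003 0.9 0 0 0;0.35 0 -0.003 0.95 0 0 0;0.35 0 -0.003 0.95 0 0 0")

```text
time: 48.45
tool_pos: [0.5981, -0.2585, 0.0801]
ee_rot: [[-0.196, 0.981, -0.0], [0.981, 0.196, 0.001], [0.001, 0.0, -1.0]]
wrist_force: [-0.4, -0.4, -0.1]
grip_width: 0.0325
```

```bash
python3 - <<'E'
from h import *
C=bw(.003,.06);o=arm.get_obs();print(o["tool_pos"],o["wrist_force"],C)
E
```

```text
[ 0.59813874 -0.25850254  0.08010014] [-0.39588288 -0.4442521  -0.12104023] [ 0.59842472 -0.25878508]
```

Emit:
step_arm(targets="0.35 0 0 0.03 0 0 0;0.35 0 0 0.046 0 0 0;0.35 0 0 0.046 0 0 0;0 0 0 0.046 0 0 0;0 0 0 0.046 0 0 0;0 0 0 0.046 0 0 0;0 0 0 0.046 0 0 0;0 0 0 0.046 0 0 0;0 0 0 0.046 0 0 0")

```text
time: 49.35
tool_pos: [0.5985, -0.2586, 0.0718]
ee_rot: [[-0.196, 0.981, 0.001], [0.981, 0.196, 0.0], [0.0, 0.002, -1.0]]
wrist_force: [-0.2, 0.5, 2.5]
grip_width: 0.009
```

Emit:
step_arm(targets="0 0 0 0 0 0 0;0 0 0 -0.15 0 0 0;0 0 0 -0.35 0 0 0;0 0 0 -0.55 0 0 0;0 0 0 -0.75 0 0 0;0 0 0 -0.95 0 0 0;0 0 0 -1 0 0 0;0 0 0 -1 0 0 0;0 0 0 -1 0 0 0")

```text
time: 50.25
tool_pos: [0.598, -0.2586, 0.2696]
ee_rot: [[-0.196, 0.981, -0.001], [0.981, 0.196, 0.001], [0.001, -0.0, -1.0]]
wrist_force: [0.9, 0.6, -2.3]
grip_width: 0.0085
```

```bash
python3 - <<'E'
from h import *
o=arm.get_obs();print(o["time"],o["tool_pos"],o["grip_width"],o["wrist_force"])
plan([((.52,-.01,.36),down(62),0,2)])
E
```

```text
50.25 [ 0.59796872 -0.25855744  0.26962583] 0.00845777240959056 [ 0.88406205  0.56614759 -2.28557983]
  x5: 0 0.99 -0.106 -0.344 0 -0.001 -0.861
  x4: 0 0.259 0.166 -0.106 0.001 -0.001 -0.266
end [ 0.52 -0.01  0.36]
```

Emit:
step_arm(targets="0 0.99 -0.106 -0.344 0 0 -0.861;0 0.99 -0.106 -0.344 0 0 -0.861;0 0.99 -0.106 -0.344 0 0 -0.861;0 0.99 -0.106 -0.344 0 0 -0.861;0 0.99 -0.106 -0.344 0 0 -0.861;0 0.99 -0.106 -0.344 0 0 -0.861")

```text
time: 50.85
tool_pos: [0.5382, -0.0673, 0.3396]
ee_rot: [[-0.769, 0.639, 0.001], [0.639, 0.769, 0.001], [-0.0, 0.001, -1.0]]
wrist_force: [-0.2, -1.2, -1.4]
grip_width: 0.0092
```

Emit:
step_arm(targets="0 0.259 0.166 -0.106 0 0 -0.266;0 0.259 0.166 -0.106 0 0 -0.266;0 0.259 0.166 -0.106 0 0 -0.266;0 0.259 0.166 -0.106 0 0 -0.266")

```text
time: 51.25
tool_pos: [0.5205, -0.0109, 0.3598]
ee_rot: [[-0.881, 0.472, -0.001], [0.472, 0.881, 0.0], [0.001, -0.0, -1.0]]
wrist_force: [0.0, -0.7, -1.2]
grip_width: 0.0087
```

```bash
python3 - <<'E'
from h import *
rk=(.5483,.256,1.232)
rack(rk,("wrist","top","scene"));profile(rk,ys=(0,))
o=arm.get_obs();print(o["time"],o["tool_pos"],o["grip_width"])
p,R=place(rk,.085,h=.10,zg=.0718);q,_=place(rk,.085,h=.006,zg=.0718);print(p,q)
plan([((p[0],p[1],.30),R,0,2),(p,R,0,3),(q,R,0,3)])
E
```

```text
wrist 0.83 [ 0.086 -0.003]; top 0.89 [-0.    -0.001]; top 0.6 [ 0.085 -0.006]; top 0.56 [-0.085 -0.003]; scene 0.75 [0.088 0.001]; 
rack [0.5509 0.2556 1.2326] 70.6 res 1.9
top 0 -180:37 -174:28 -168:28 -162:46 -156:71 -150:73 -144:73 -138:73 -132:73 -126:84 -120:140 -114:159 -108:164 -102:170 -96:176 -90:180 -84:198 -78:248 -72:234 -66:53 -60:115 -54:159 -48:134 -42:137 -36:143 -30:149 -24:155 -18:160 -12:162 -6:167 0:169 6:235 12:228 18:61 24:35 30:35 36:25 42:28 48:62 54:63 60:65 66:64 72:90 78:193 84:178 90:22 96:21 102:20 108:22 114:21 120:20
51.6 [ 0.52024908 -0.01049352  0.36122194] 0.008448481302059586
[0.57154294 0.32195928 0.17224053] [0.57154294 0.32195928 0.07824053]
  x5: 0 0.347 0.99 0.192 0.236 -0.017 -0.119
  x5: 0 0.152 0.625 -0.001 0.142 -0.011 -0.072
  x6: 0 0 0.187 0.611 0 0 0
  x5: 0 0 0.137 0.449 0 0 0
end [0.572 0.322 0.078]
```

Emit:
step_arm(targets="0 0.347 0.99 0.192 0.236 -0.017 -0.119;0 0.347 0.99 0.192 0.236 -0.017 -0.119;0 0.347 0.99 0.192 0.236 -0.017 -0.119;0 0.347 0.99 0.192 0.236 -0.017 -0.119;0 0.347 0.99 0.192 0.236 -0.017 -0.119;0 0.347 0.99 0.192 0.236 -0.017 -0.119")

```text
time: 52.2
tool_pos: [0.5519, 0.2002, 0.3214]
ee_rot: [[-0.924, 0.376, -0.068], [0.382, 0.908, -0.172], [-0.003, -0.185, -0.983]]
wrist_force: [0.9, -0.8, -1.5]
grip_width: 0.0086
```

Emit:
step_arm(targets="0 0.152 0.625 0 0.142 -0.011 -0.072;0 0.152 0.625 0 0.142 -0.011 -0.072;0 0.152 0.625 0 0.142 -0.011 -0.072;0 0.152 0.625 0 0.142 -0.011 -0.072;0 0.152 0.625 0 0.142 -0.011 -0.072;0 0.152 0.625 0 0.142 -0.011 -0.072")

```text
time: 52.8
tool_pos: [0.5713, 0.3212, 0.3011]
ee_rot: [[-0.943, 0.318, -0.096], [0.332, 0.902, -0.275], [-0.001, -0.292, -0.957]]
wrist_force: [-0.4, -0.7, -1.0]
grip_width: 0.0089
```

Emit:
step_arm(targets="0 0 0.09 0.3 0 0 0;0 0 0.187 0.611 0 0 0;0 0 0.187 0.611 0 0 0;0 0 0.187 0.611 0 0 0;0 0 0.187 0.611 0 0 0;0 0 0.187 0.611 0 0 0")

```text
time: 53.4
tool_pos: [0.572, 0.3225, 0.1755]
ee_rot: [[-0.943, 0.318, -0.093], [0.332, 0.903, -0.274], [-0.003, -0.289, -0.957]]
wrist_force: [0.3, 0.1, -0.2]
grip_width: 0.0087
```

Emit:
step_arm(targets="0 0 0.03 0.1 0 0 0;0 0 0.06 0.2 0 0 0;0 0 0.09 0.3 0 0 0;0 0 0.11 0.36 0 0 0;0 0 0.125 0.41 0 0 0;0 0 0.137 0.449 0 0 0;0 0 0.137 0.449 0 0 0;0 0 0.137 0.449 0 0 0")

```text
time: 54.2
tool_pos: [0.5715, 0.3226, 0.0792]
ee_rot: [[-0.944, 0.317, -0.096], [0.331, 0.902, -0.276], [-0.001, -0.292, -0.957]]
wrist_force: [0.1, -0.1, -0.3]
grip_width: 0.0089
```

```bash
python3 - <<'E'
from h import *
camera("top")
o=arm.get_obs();print(o["time"],o["tool_pos"],o["grip_width"],o["wrist_force"])
rk=(.5483,.256,1.232)
q,R=place(rk,.085,h=0,zg=.0718);print(q);plan([(q,R,0)])
E
```

```text
54.25 [0.57153018 0.32269101 0.07940505] 0.008574296552087773 [ 0.25817829 -0.69558676 -1.32279201]
[0.57154294 0.32195928 0.07224053]
  x2: 0 -0.001 0.007 0.035 0.001 0.002 0.001
end [0.571 0.322 0.072]
```

Emit:
step_arm(targets="0 0 0.004 0.018 0 0 0;0 0 0.006 0.03 0 0 0;0 0 0.007 0.036 0 0 0;0 0 0.007 0.036 0 0 0")

```text
time: 54.65
tool_pos: [0.5719, 0.3218, 0.0724]
ee_rot: [[-0.944, 0.317, -0.094], [0.331, 0.903, -0.275], [-0.003, -0.291, -0.957]]
wrist_force: [4.1, -0.1, 7.4]
grip_width: 0.009
```

Emit:
step_arm(targets="0.1 0 0 0 0 0 0;0.2 0 0 0 0 0 0;0.25 0 0 0 0 0 0;0.25 0 0 0 0 0 0;0.25 0 0 -0.1 0 0 0;0.25 0 0 -0.25 0 0 0;0.25 0 0 -0.5 0 0 0;0.25 0 0 -0.75 0 0 0;0.25 0 0 -0.75 0 0 0;0.25 0 0 -0.75 0 0 0")

```text
time: 55.65
tool_pos: [0.5856, 0.3636, 0.2154]
ee_rot: [[-0.944, 0.317, -0.095], [0.331, 0.903, -0.275], [-0.001, -0.291, -0.957]]
wrist_force: [0.2, -1.1, -0.8]
grip_width: 0.0233
```

```bash
python3 - <<'E'
from h import *
o=arm.get_obs();print(o["time"],o["tool_pos"])
plan([((.52,-.02,.36),down(70),.4,1)])
E
```

```text
55.65 [0.58563456 0.36359672 0.21538808]
  x5: 0.4 -0.158 -0.99 -0.064 -0.182 0.002 0.007
  x5: 0.4 -0.166 -0.99 -0.21 -0.186 0.002 0.008
  x2: 0.4 -0.007 -0.042 -0.015 -0.008 0 0
end [ 0.52 -0.02  0.36]
```

Emit:
step_arm(targets="0.4 -0.158 -0.99 -0.25 -0.182 0 0;0.4 -0.158 -0.99 -0.25 -0.182 0 0;0.4 -0.158 -0.99 -0.25 -0.182 0 0;0.4 -0.158 -0.99 -0.25 -0.182 0 0;0.4 -0.158 -0.99 -0.25 -0.182 0 0;0.4 -0.158 -0.99 -0.25 -0.182 0 0")

```text
time: 56.25
tool_pos: [0.5572, 0.1864, 0.3205]
ee_rot: [[-0.943, 0.329, -0.05], [0.333, 0.932, -0.144], [-0.001, -0.153, -0.988]]
wrist_force: [1.0, 0.4, -0.3]
grip_width: 0.037
```

Emit:
step_arm(targets="0.4 -0.166 -1 -0.05 -0.19 0 0;0.4 -0.166 -1 -0.05 -0.19 0 0;0.4 -0.166 -1 -0.05 -0.19 0 0;0.4 -0.166 -1 -0.05 -0.19 0 0;0.4 -0.166 -1 -0.05 -0.19 0 0;0.4 -0.166 -1 -0.05 -0.19 0 0")

```text
time: 56.85
tool_pos: [0.524, -0.0085, 0.3591]
ee_rot: [[-0.943, 0.332, -0.003], [0.332, 0.943, -0.004], [0.002, -0.005, -1.0]]
wrist_force: [0.2, 0.6, -1.1]
grip_width: 0.0373
```

```bash
python3 - <<'E'
from h import *
rk=(.5483,.256,1.232);profile(rk);cells(rk)
o=arm.get_obs();print(o["time"],o["tool_pos"])
w=cv2.resize(camera("wrist"),(400,300));s=cv2.resize(camera("scene")[170:320,170:370],(400,300))
cv2.imwrite("pics/c13.png",np.hstack([w,s])[:,:,::-1])
H=bw(.102+.070,0);print("open handle",H)
plan([((.53,-.2,.38),down(101.2),.4,1),((H[0],H[1],.38),down(101.2),.4,2),((H[0],H[1],.222),down(101.2),.4,2)])
E
```

```text
top -0.05 -180:95 -174:202 -168:176 -162:65 -156:33 -150:26 -144:33 -138:62 -132:72 -126:72 -120:73 -114:71 -108:73 -102:87 -96:155 -90:177 -84:207 -78:249 -72:215 -66:53 -60:96 -54:178 -48:135 -42:138 -36:142 -30:148 -24:154 -18:157 -12:162 -6:167 0:164 6:220 12:234 18:109 24:166 30:147 36:149 42:153 48:156 54:162 60:167 66:170 72:176 78:181 84:185 90:199 96:245 102:180 108:27 114:21 120:21
top 0 -180:31 -174:35 -168:28 -162:27 -156:54 -150:70 -144:72 -138:73 -132:71 -126:72 -120:81 -114:139 -108:163 -102:168 -96:176 -90:180 -84:197 -78:248 -72:233 -66:53 -60:116 -54:160 -48:134 -42:138 -36:142 -30:148 -24:155 -18:158 -12:161 -6:167 0:168 6:235 12:227 18:91 24:152 30:146 36:148 42:154 48:158 54:163 60:168 66:173 72:176 78:180 84:179 90:211 96:249 102:159 108:25 114:21 120:19
top 0.05 -180:37 -174:36 -168:70 -162:70 -156:71 -150:71 -144:72 -138:74 -132:123 -126:146 -120:153 -114:158 -108:165 -102:170 -96:174 -90:178 -84:184 -78:251 -72:186 -66:55 -60:104 -54:161 -48:135 -42:140 -36:144 -30:149 -24:153 -18:157 -12:162 -6:167 0:169 6:226 12:236 18:117 24:163 30:147 36:151 42:154 48:160 54:164 60:169 66:172 72:177 78:181 84:181 90:197 96:249 102:131 108:23 114:20 120:21
scene cell 0.7 [265. 240.] rack xy [-0.086  0.001]
scene cell 0.26 [415. 225.] rack xy [-0.219 -0.324]
top cell 0.61 [273. 245.] rack xy [-0.098 -0.001]
top cell 0.41 [217. 222.] rack xy [ 0.066 -0.012]
wrist cell 0.7 [436. 156.] rack xy [-0.102  0.001]
57.2 [ 0.52390495 -0.00719753  0.36033143]
open handle [ 0.57270274 -0.43626572]
  x6: 0.4 -0.347 -0.898 -0.093 -0.006 -0.001 -0.677
  x5: 0.4 0.017 -0.99 0 0 0 0
  x3: 0.4 0.003 -0.21 0 0.001 0 0
  x6: 0.4 0 0 0.79 0 0 0
end [ 0.573 -0.436  0.222]
```

View pics/c13.png

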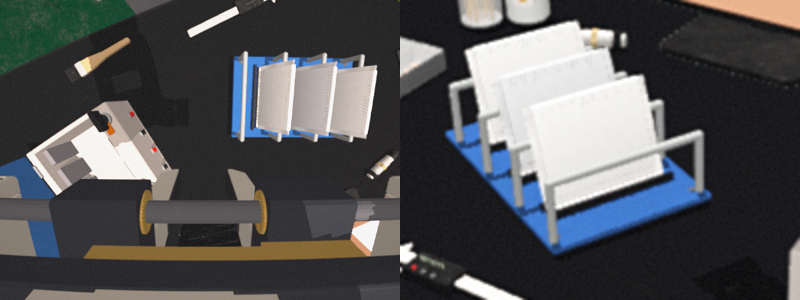

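All three cells lean squarely over their bars (crop about 275, 318, 355; scene crop likewise). Now to the open panel's handle.

Emit:
step_arm(targets="0.3 -0.347 -0.898 -0.12 0 0 -0.677;0.3 -0.347 -0.898 -0.12 0 0 -0.677;0.3 -0.347 -0.898 -0.12 0 0 -0.677;0.3 -0.347 -0.898 -0.12 0 0 -0.677;0.3 -0.347 -0.898 -0.12 0 0 -0.677;0.3 -0.347 -0.898 -0.12 0 0 -0.677")

```text
time: 57.9
tool_pos: [0.5298, -0.2016, 0.3853]
ee_rot: [[-0.982, -0.19, -0.001], [-0.19, 0.982, -0.004], [0.002, -0.004, -1.0]]
wrist_force: [0.4, 0.6, -0.7]
grip_width: 0.028
```

Emit:
step_arm(targets="0.3 0.017 -0.99 0 0 0 0;0.3 0.017 -0.99 0 0 0 0;0.3 0.017 -0.99 0 0 0 0;0.3 0.017 -0.99 0 0 0 0;0.3 0.017 -0.99 0 0 0 0")

```text
time: 58.4
tool_pos: [0.5655, -0.3984, 0.3833]
ee_rot: [[-0.982, -0.19, -0.004], [-0.19, 0.982, -0.002], [0.005, -0.001, -1.0]]
wrist_force: [-0.2, 0.6, -1.2]
grip_width: 0.028
```

Emit:
step_arm(targets="0.3 0 -0.21 0 0 0 0;0.3 0 -0.21 0 0 0 0;0.3 0 -0.21 0 0 0 0;0.3 0 -0.21 0 0 0 0")

```text
time: 58.8
tool_pos: [0.5733, -0.435, 0.3873]
ee_rot: [[-0.981, -0.194, -0.0], [-0.194, 0.981, -0.005], [0.001, -0.004, -1.0]]
wrist_force: [0.6, 0.0, 0.1]
grip_width: 0.0281
```

```bash
python3 - <<'E'
from h import *
im=camera("wrist");m=camera_model("wrist");o=arm.get_obs();print(o["time"],o["tool_pos"])
a=np.radians(BY)
for c in("wrist","scene","top"):
    camera(c);mm=camera_model(c)
    for d in nets.landmark_of(c,"panel_handle"):
        w=at_z(mm,d["uv"],.278);print(c,round(d["conf"],2),w.round(4),"box",(Rz(-a)@(w-[*BX,0]))[:2].round(4))
H=bw(.172,0)
plan([((*H,.30),down(101.2),.3,2),((*H,.222),down(101.2),.3,2)])
E
```

```text
58.85 [ 0.57314089 -0.43503999  0.38751436]
wrist 0.9 [ 0.5717 -0.439   0.278 ] box [ 0.1744 -0.0016]
wrist 0.7 [ 0.5429 -0.3954  0.278 ] box [ 0.1261 -0.0212]
scene 0.85 [ 0.571  -0.4336  0.278 ] box [ 0.1691 -0.0011]
top 0.82 [ 0.5756 -0.4424  0.278 ] box [0.1785 0.0016]
top 0.48 [0.4863 0.1307 0.278 ] box [-0.4009  0.0264]
  x4: 0.3 0 0.002 0.435 -0.005 -0.002 -0.001
  x4: 0.3 0 0 0.39 0 0 0
end [ 0.573 -0.436  0.222]
```

Handle agrees at box x about 0.173. Descend with small steps and grip.

Emit:
step_arm(targets="0.3 0 -0.005 0.2 -0.005 0 0;0.3 0 -0.005 0.435 -0.005 0 0;0.3 0 -0.005 0.55 -0.005 0 0;0.3 0 -0.005 0.65 -0.005 0 0;0.3 0 -0.005 0.65 -0.005 0 0")

```text
time: 59.65
tool_pos: [0.5722, -0.4377, 0.2535]
ee_rot: [[-0.981, -0.193, -0.005], [-0.193, 0.981, 0.002], [0.004, 0.003, -1.0]]
wrist_force: [-0.2, -0.5, -0.1]
grip_width: 0.0279
```

Emit:
step_arm(targets="0.3 0 0 0.05 0 0 0;0.3 0 0 0.1 0 0 0;0.3 0 0 0.15 0 0 0;0.3 0 0 0.175 0 0 0;0.3 0 0 0.175 0 0 0")

```text
time: 60.15
tool_pos: [0.5726, -0.4381, 0.2207]
ee_rot: [[-0.981, -0.193, -0.003], [-0.193, 0.981, 0.0], [0.002, 0.001, -1.0]]
wrist_force: [0.1, -0.2, -0.6]
grip_width: 0.028
```

Emit:
step_arm(targets="0 0 0 0 0 0 0;0 0 0 0 0 0 0;0 0 0 0 0 0 0;0 0 0 0 0 0 0", grip_force=15)

```text
time: 60.55
tool_pos: [0.5726, -0.4368, 0.2221]
ee_rot: [[-0.981, -0.194, -0.002], [-0.194, 0.981, 0.002], [0.002, 0.003, -1.0]]
wrist_force: [-4.4, 11.1, 2.3]
grip_width: 0.0096
```

Emit:
step_arm(targets="0 0 0.06 -0.024 0 0 0;0 0 0.14 -0.051 0 0 0;0 0 0.222 -0.069 0 0 0;0 0 0.306 -0.079 0 0 0;0 0 0.39 -0.08 0 0 0;0 0 0.474 -0.071 0 0 0;0 0 0.556 -0.055 0 0 0;0 0 0.637 -0.029 0 0 0;0 0 0.714 0.004 0 0 0;0 0 0.714 0.004 0 0 0")

```text
time: 61.55
tool_pos: [0.5447, -0.2956, 0.2198]
ee_rot: [[-0.981, -0.195, -0.003], [-0.195, 0.981, 0.001], [0.002, 0.001, -1.0]]
wrist_force: [1.6, 1.8, 0.3]
grip_width: 0.0097
```

Emit:
step_arm(targets="0 0 0.073 0.042 0 0 0;0 0 0.142 0.091 0 0 0;0 0 0.205 0.146 0 0 0;0 0 0.262 0.208 0 0 0;0 0 0.312 0.276 0 0 0;0 0 0.354 0.349 0 0 0;0 0 0.389 0.425 0 0 0;0 0 0.404 0.465 0 0 0;0 0 0.416 0.5 0 0 0;0 0 0.416 0.5 0 0 0")

```text
time: 62.55
tool_pos: [0.5287, -0.2164, 0.12]
ee_rot: [[-0.981, -0.193, -0.003], [-0.193, 0.981, -0.0], [0.003, 0.0, -1.0]]
wrist_force: [0.8, 2.3, -1.8]
grip_width: 0.0094
```

Emit:
step_arm(targets="0.35 0 0 0 0 0 0;0.35 0 0 0 0 0 0;0.35 0 0 0 0 0 0;0.35 0 0 -0.25 0 0 0;0.35 0 0 -0.5 0 0 0;0.35 0 0 -0.5 0 0 0;0.35 0 0 -0.5 0 0 0")

```text
time: 63.25
tool_pos: [0.5295, -0.2169, 0.2222]
ee_rot: [[-0.981, -0.193, 0.0], [-0.193, 0.981, -0.002], [-0.0, -0.002, -1.0]]
wrist_force: [0.5, -0.7, -0.4]
grip_width: 0.0326
```

```bash
python3 - <<'E'
from h import *
camera("scene")
for n in("panel_handle","fastener_left_grip","fastener_right_grip"):print(n,[(round(d["conf"],2),np.round(d["uv"],1)) for d in nets.landmark_of("scene",n)][:2])
o=arm.get_obs();print(o["time"],o["tool_pos"])
plan([((.6032,-.155,.22),down(101.3),.4,2),((.6032,-.155,.127),down(101.3),.4,2)])
E
```

```text
panel_handle [(0.86, array([419.2, 252. ])), (0.27, array([238.5, 209.6]))]
fastener_left_grip [(0.69, array([414.9, 225.4]))]
fastener_right_grip [(0.54, array([380.8, 270.7])), (0.27, array([420. , 248.9]))]
63.45 [ 0.52876187 -0.21642381  0.21947469]
  x5: 0.4 -0.424 0.23 -0.004 0.001 -0.004 -0.004
  x4: 0.4 -0.001 -0.001 0.465 0 0 0
end [ 0.603 -0.155  0.127]
```

Handle is back at its shut pixel (about 419,252 against 421,249 at the start). Locking the left fastener.

Emit:
step_arm(targets="0.4 -0.424 0.23 0 0 0 0;0.4 -0.424 0.23 0 0 0 0;0.4 -0.424 0.23 0 0 0 0;0.4 -0.424 0.23 0 0 0 0;0.4 -0.424 0.23 0 0 0 0")

```text
time: 63.95
tool_pos: [0.6028, -0.1554, 0.2201]
ee_rot: [[-0.981, -0.193, -0.003], [-0.193, 0.981, -0.0], [0.003, 0.0, -1.0]]
wrist_force: [0.1, 0.4, -0.3]
grip_width: 0.0372
```

Emit:
step_arm(targets="0.4 0 0 0.15 0 0 0;0.4 0 0 0.3 0 0 0;0.4 0 0 0.42 0 0 0;0.4 0 0 0.46 0 0 0;0 0 0 0.46 0 0 0;0 0 0 0.46 0 0 0;0 0 0 0.46 0 0 0;0 0 0 0.46 0 0 0;0 0 0 0.46 0 0 0;0 0 0 0.46 0 0 0")

```text
time: 64.95
tool_pos: [0.6038, -0.1554, 0.13]
ee_rot: [[-0.981, -0.193, -0.0], [-0.193, 0.981, -0.001], [0.0, -0.001, -1.0]]
wrist_force: [0.3, -1.7, 5.5]
grip_width: 0.0121
```

Emit:
step_arm(targets="0 0 0 0 0 0 0.18;0 0 0 0 0 0 0.36;0 0 0 0 0 0 0.54;0 0 0 0 0 0 0.72;0 0 0 0 0 0 0.9;0 0 0 0 0 0 1;0 0 0 0 0 0 1")

```text
time: 65.65
tool_pos: [0.6038, -0.1555, 0.13]
ee_rot: [[-0.829, 0.56, -0.0], [0.56, 0.829, -0.002], [-0.001, -0.001, -1.0]]
wrist_force: [-0.3, -3.6, 6.3]
grip_width: 0.0117
```

Emit:
step_arm(targets="0 0 0 0 0 0 0.18;0 0 0 0 0 0 0.36;0 0 0 0 0 0 0.54;0 0 0 0 0 0 0.72;0 0 0 0 0 0 0.9;0 0 0 0 0 0 1;0 0 0 0 0 0 1")

```text
time: 66.35
tool_pos: [0.6036, -0.1556, 0.13]
ee_rot: [[-0.19, 0.982, -0.0], [0.982, 0.19, -0.002], [-0.002, -0.001, -1.0]]
wrist_force: [-2.5, -3.2, 6.9]
grip_width: 0.0119
```

Emit:
step_arm(targets="0.4 0 0 0 0 0 0;0.4 0 0 0 0 0 0;0.4 0 0 0 0 0 0;0.4 0 0 -0.3 0 0 0;0.4 0 0 -0.45 0 0 0;0.4 0 0 -0.45 0 0 0;0.4 0 0 -0.45 0 0 0")

```text
time: 67.05
tool_pos: [0.6038, -0.155, 0.2193]
ee_rot: [[-0.193, 0.981, -0.0], [0.981, 0.193, -0.001], [-0.001, -0.001, -1.0]]
wrist_force: [0.8, -0.0, -1.0]
grip_width: 0.0373
```

```bash
python3 - <<'E'
from h import *
camera("top");o=arm.get_obs();print(o["time"],o["tool_pos"])
plan([((.4373,-.188,.22),down(101.3),.4,2)])
E
```

```text
67.1 [ 0.60333956 -0.1549195   0.21795648]
  x6: 0.4 -0.001 -0.418 -0.004 -0.001 -0.001 -0.99
  x6: 0.4 0.293 -0.299 -0.005 -0.001 -0.001 -0.99
  x3: 0.4 0.01 0 0 0 0 -0.024
end [ 0.437 -0.188  0.22 ]
```

Emit:
step_arm(targets="0.4 0 -0.418 -0.01 0 0 -0.99;0.4 0 -0.418 -0.01 0 0 -0.99;0.4 0 -0.418 -0.01 0 0 -0.99;0.4 0 -0.418 -0.01 0 0 -0.99;0.4 0 -0.418 -0.01 0 0 -0.99;0.4 0 -0.418 -0.01 0 0 -0.99")

```text
time: 67.7
tool_pos: [0.521, -0.171, 0.2193]
ee_rot: [[-0.828, 0.561, -0.004], [0.561, 0.828, 0.0], [0.003, -0.002, -1.0]]
wrist_force: [0.4, -0.2, -0.4]
grip_width: 0.0373
```

Emit:
step_arm(targets="0.4 0.301 -0.296 0 0 0 -1;0.4 0.301 -0.296 0 0 0 -1;0.4 0.301 -0.296 0 0 0 -1;0.4 0.301 -0.296 0 0 0 -1;0.4 0.301 -0.296 0 0 0 -1;0.4 0.301 -0.296 0 0 0 -1;0.4 0.301 -0.296 0 0 0 -1")

```text
time: 68.4
tool_pos: [0.4381, -0.186, 0.22]
ee_rot: [[-0.983, -0.183, -0.003], [-0.183, 0.983, 0.0], [0.003, 0.001, -1.0]]
wrist_force: [0.3, -0.2, 0.1]
grip_width: 0.0373
```

Emit:
step_arm(targets="0.4 0 0 0.15 0 0 0;0.4 0 0 0.3 0 0 0;0.4 0 0 0.42 0 0 0;0.4 0 0 0.46 0 0 0;0 0 0 0.46 0 0 0;0 0 0 0.46 0 0 0;0 0 0 0.46 0 0 0;0 0 0 0.46 0 0 0;0 0 0 0.46 0 0 0;0 0 0 0.46 0 0 0")

```text
time: 69.4
tool_pos: [0.4388, -0.187, 0.1302]
ee_rot: [[-0.983, -0.185, 0.0], [-0.185, 0.983, -0.003], [0.0, -0.003, -1.0]]
wrist_force: [1.2, -5.5, 1.8]
grip_width: 0.0118
```

Emit:
step_arm(targets="0 0.004 -0.003 0 0 0 0.18;0 0.004 -0.003 0 0 0 0.36;0 0.004 -0.003 0 0 0 0.54;0 0.004 -0.003 0 0 0 0.72;0 0.004 -0.003 0 0 0 0.9;0 0.004 -0.003 0 0 0 1;0 0.004 -0.003 0 0 0 1")

```text
time: 70.1
tool_pos: [0.4384, -0.1886, 0.1303]
ee_rot: [[-0.824, 0.567, 0.001], [0.567, 0.824, -0.004], [-0.003, -0.003, -1.0]]
wrist_force: [4.2, -13.1, 0.6]
grip_width: 0.0116
```

Emit:
step_arm(targets="0 0 0 0 0 0 0.18;0 0 0 0 0 0 0.36;0 0 0 0 0 0 0.54;0 0 0 0 0 0 0.72;0 0 0 0 0 0 0.9;0 0 0 0 0 0 0.99;0 0 0 0 0 0 0.99")

```text
time: 70.8
tool_pos: [0.4372, -0.1893, 0.1302]
ee_rot: [[-0.189, 0.982, -0.002], [0.982, 0.189, -0.006], [-0.005, -0.003, -1.0]]
wrist_force: [-6.6, -17.9, 3.2]
grip_width: 0.0119
```

Emit:
step_arm(targets="0.4 0 0 0 0 0 0;0.4 0 0 0 0 0 0;0.4 0 0 0 0 0 0;0.4 0 0 -0.4 0 0 0;0.4 0 0 -0.8 0 0 0;0.4 0 0 -1 0 0 0;0.4 0 0 -1 0 0 0;0.4 0 0 -1 0 0 0")

```text
time: 71.6
tool_pos: [0.4389, -0.1871, 0.336]
ee_rot: [[-0.193, 0.981, 0.006], [0.981, 0.193, -0.004], [-0.005, 0.005, -1.0]]
wrist_force: [-0.3, -1.1, 0.6]
grip_width: 0.037
```

```bash
python3 - <<'E'
from h import *
o=arm.get_obs();print(o["time"],o["tool_pos"],o["wrist_force"])
s=camera("scene");t=camera("top")
a=cv2.resize(s[190:310,330:530],(400,300));b=cv2.resize(t[160:310,170:370],(400,300));c=cv2.resize(t[170:290,370:510],(400,300));d=cv2.resize(s[170:320,170:370],(400,300))
cv2.imwrite("pics/c14.png",np.vstack([np.hstack([a,c]),np.hstack([d,b])])[:,:,::-1])
rk=(.5483,.256,1.232);rack(rk,("top","scene"))
E
```

```text
71.6 [ 0.43885029 -0.18706785  0.33600337] [-0.27208492 -1.14596813  0.58551451]
top 0.67 [-0.087  0.008]; top 0.56 [ 0.004 -0.   ]; 
rack [0.5484 0.2566 1.1445] 65.6 res 1.1
```

View pics/c14.png

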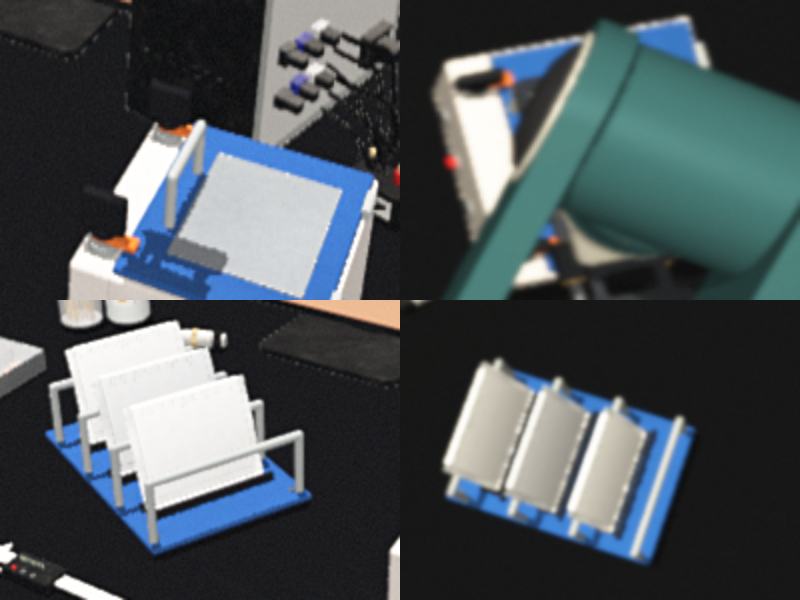

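The panel is shut, both tabs lie over its edge as they did at the start, and all three cells lean on their rests. The gripper is clear, so I'm handing in.

```bash
python3 -c "
from rig import order
print(order.close_job())"
```

```text
the job is handed in; nothing more can be done
None
```

The job is done and handed in at about 72 s of the 210 s allowed. I unlocked both fasteners, swung the panel open onto its stop and leaned all three cells on rest_0, rest_1 and rest_2. I then swung the panel shut and locked both fasteners.

**Last checks**
- The final pictures show the panel shut with both orange tabs back over its edge. The three cells lean squarely and centred over their bars, and the gripper is clear at about 0.34 m.
- An earlier brightness check across the rack put the three cells about 85 mm apart and parallel to the bars.
- I judged the locked angle from the commanded quarter turns, the 12 mm grip on each wing and the pictures. It was not measured to the degree.

**What went wrong or disagreed**
- **First fastener:** the first two tries to grip the right wing failed. The fingertips sat roughly 35 mm higher than the stated tool point, so they closed just above it. I allowed for that in the later grips.
- **Rack:** it was knocked about 3 cm during the run. I saw this before the first placing and measured it again.
- **Network results:** they never reported all three cells on the rack, and their last rack angle (65.6°, from two points) differed from the 70.6° I used. The pictures and the brightness check supported 70.6°.

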